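# Change over the indexing dial of a bracket press

## Task

Change over the press dial: take each finished kicker bracket (the ones with an arm) out of its nest and stand it upright in the wooden tray, and load every bare bracket from the bench into the dial, one to a nest, lowered over the two pins until its base lies flush on the dial. The guard leaves only the front nest open, so index the dial round to bring the nests to the front one after another; finish with the dial clicked in, an empty nest at the front and all loaded brackets under the guard, and leave the loose parts beside the work where they are.

Things in the scene. Friction and masses are not known exactly. Their poses are not given: they have to be found in the camera images.
- bare_a: bare steel kicker bracket, 0.3 kg, or absent. Base 92 (x) x 64 (y) x 5 mm with a 12 mm through hole at x = +34 and x = -34 mm on its centre line; two upright ears (44 mm along x, tops 45 mm above the underside, outer faces 36 mm apart across y), gripped from outside. Fits a nest either way round. Origin: centre of underside. Starts on the bench, left of the press
- bare_b: bare steel kicker bracket, 0.3 kg, or absent. Base 92 (x) x 64 (y) x 5 mm with a 12 mm through hole at x = +34 and x = -34 mm on its centre line; two upright ears (44 mm along x, tops 45 mm above the underside, outer faces 36 mm apart across y), gripped from outside. Fits a nest either way round. Origin: centre of underside. Starts on the bench, left of the press
- bare_c: bare steel kicker bracket, 0.3 kg, or absent. Base 92 (x) x 64 (y) x 5 mm with a 12 mm through hole at x = +34 and x = -34 mm on its centre line; two upright ears (44 mm along x, tops 45 mm above the underside, outer faces 36 mm apart across y), gripped from outside. Fits a nest either way round. Origin: centre of underside. Starts on the bench, left of the press
- bare_d: bare steel kicker bracket, 0.3 kg, or absent. Base 92 (x) x 64 (y) x 5 mm with a 12 mm through hole at x = +34 and x = -34 mm on its centre line; two upright ears (44 mm along x, tops 45 mm above the underside, outer faces 36 mm apart across y), gripped from outside. Fits a nest either way round. Origin: centre of underside. Starts on the bench, left of the press
- finished_a: finished bracket, 0.34 kg, or absent: same base, holes and ears as a bare bracket, gripped the same way, but with a nickel-plated kicker arm between the ears that leans up to the bracket's +x, its white tip 74 mm above the underside at x = 34 mm. Origin: centre of underside. Starts seated in a nest of the dial
- finished_b: finished bracket, 0.34 kg, or absent: same base, holes and ears as a bare bracket, gripped the same way, but with a nickel-plated kicker arm between the ears that leans up to the bracket's +x, its white tip 74 mm above the underside at x = 34 mm. Origin: centre of underside. Starts seated in a nest of the dial
- finished_c: finished bracket, 0.34 kg, or absent: same base, holes and ears as a bare bracket, gripped the same way, but with a nickel-plated kicker arm between the ears that leans up to the bracket's +x, its white tip 74 mm above the underside at x = 34 mm. Origin: centre of underside. Starts seated in a nest of the dial
- press: green arbor press with indexing dial, fixed on the bench. Origin: on the dial's axis at bench height; z up, -x is the open load side facing the robot. Dial: dark steel disc, 300 mm across, top face 55 mm above the bench, central stud 44 mm across and 16 mm high. The press's column and head stand over the far side (x from 57 mm), up to 350 mm high
- guard (a point): middle of the load-side edge of the fixed clear plastic guard, on its top face, 147 mm above the bench, 20 mm from the dial's axis towards the load side. The guard is 5 mm thick, reaches 185 mm back (press +x) and 165 mm to each side, on four 12 mm rods just outside the dial; it covers every nest but the one at the load side
- load (a point): fixed point of the press at the height of the dial's top face, 95 mm from the dial's axis on the load side (press -x): where a nest's centre stands when that nest is at the open front and the dial is clicked in
- dial (a joint): dial angle about its upright axis, rad, growing anticlockwise seen from above; turns either way, two full turns each way from 0. A spring detent clicks it in at every quarter turn (0, +-1.571, +-3.142 ..): up to 0.8 N m to get over it; let go within 0.5 rad of a click, it pulls itself in to within 0.02 rad
- tray: pale wooden tray, fixed on the bench right of the press, 250 (x) x 150 (y) x 30 mm high, walls and floor 4 mm; origin: centre of underside. Holds two brackets, 58 mm either side of the centre along x, each with its long side along the tray's y
- bumper_cap: bystander: green plastic pop bumper cap, 100 mm across, 34 mm high, loose; origin: centre of underside
- bobbin: bystander: white nylon coil bobbin, 52 mm across, 61 mm high, standing loose; origin: centre of underside
- star_post: bystander: translucent blue star post, 44 mm across, 56 mm high, standing loose; origin: centre of underside
- nest0 (a point): centre of nest 0 on the dial's top face, 95 mm from its axis; nests follow one another anticlockwise. Two upright pins, 9 mm thick, 18 mm high, tapered above 11 mm, stand 34 mm either side of it, in line with the radius: along this point's x axis (axes turn with the dial)
- nest1 (a point): centre of nest 1 on the dial's top face, 95 mm from its axis; nests follow one another anticlockwise. Two upright pins, 9 mm thick, 18 mm high, tapered above 11 mm, stand 34 mm either side of it, in line with the radius: along this point's y axis (axes turn with the dial)
- nest2 (a point): centre of nest 2 on the dial's top face, 95 mm from its axis; nests follow one another anticlockwise. Two upright pins, 9 mm thick, 18 mm high, tapered above 11 mm, stand 34 mm either side of it, in line with the radius: along this point's x axis (axes turn with the dial)
- nest3 (a point): centre of nest 3 on the dial's top face, 95 mm from its axis; nests follow one another anticlockwise. Two upright pins, 9 mm thick, 18 mm high, tapered above 11 mm, stand 34 mm either side of it, in line with the radius: along this point's y axis (axes turn with the dial)
- post0 (a point): on the axis of upright black handle post 0 of the dial, 33 mm above the dial's face. The post is 18 mm thick, 50 mm high, 132 mm from the dial's axis, halfway between nest 0 and nest 1; posts pass under the guard. Grip one on the load side to turn the dial
- post1 (a point): on the axis of upright black handle post 1 of the dial, 33 mm above the dial's face. The post is 18 mm thick, 50 mm high, 132 mm from the dial's axis, halfway between nest 1 and nest 2; posts pass under the guard. Grip one on the load side to turn the dial
- post2 (a point): on the axis of upright black handle post 2 of the dial, 33 mm above the dial's face. The post is 18 mm thick, 50 mm high, 132 mm from the dial's axis, halfway between nest 2 and nest 3; posts pass under the guard. Grip one on the load side to turn the dial
- post3 (a point): on the axis of upright black handle post 3 of the dial, 33 mm above the dial's face. The post is 18 mm thick, 50 mm high, 132 mm from the dial's axis, halfway between nest 3 and nest 0; posts pass under the guard. Grip one on the load side to turn the dial
Things that resemble listed ones, but are neither listed nor needed, are in the scene too. Leave any green look-alike of the bare_c alone.

How it is judged:
At the end, for the whole second after the job is handed in: Each bare bracket flush in a nest (within 5 mm of its centre, tilt under 0.05 rad) and over 70 mm from the load point; each finished one upright (0.1 rad) on the tray's floor, origin inside the tray; dial at rest, clicked in, a nest within 6 mm of the load point (((distance between bare_a and nest0 below 0.005 m and angle between bare_a's own z axis and vertical below 0.05 rad and angle between the x axis of bare_a and the x axis of nest0, either way round below 0.12 rad) or (distance between bare_a and nest1 below 0.005 m and angle between bare_a's own z axis and vertical below 0.05 rad and angle between the x axis of bare_a and the y axis of nest1, either way round below 0.12 rad) or (distance between bare_a and nest2 below 0.005 m and angle between bare_a's own z axis and vertical below 0.05 rad and angle between the x axis of bare_a and the x axis of nest2, either way round below 0.12 rad) or (distance between bare_a and nest3 below 0.005 m and angle between bare_a's own z axis and vertical below 0.05 rad and angle between the x axis of bare_a and the y axis of nest3, either way round below 0.12 rad)) and ((distance between bare_b and nest0 below 0.005 m and angle between bare_b's own z axis and vertical below 0.05 rad and angle between the x axis of bare_b and the x axis of nest0, either way round below 0.12 rad) or (distance between bare_b and nest1 below 0.005 m and angle between bare_b's own z axis and vertical below 0.05 rad and angle between the x axis of bare_b and the y axis of nest1, either way round below 0.12 rad) or (distance between bare_b and nest2 below 0.005 m and angle between bare_b's own z axis and vertical below 0.05 rad and angle between the x axis of bare_b and the x axis of nest2, either way round below 0.12 rad) or (distance between bare_b and nest3 below 0.005 m and angle between bare_b's own z axis and vertical below 0.05 rad and angle between the x axis of bare_b and the y axis of nest3, either way round below 0.12 rad)) and ((distance between bare_c and nest0 below 0.005 m and angle between bare_c's own z axis and vertical below 0.05 rad and angle between the x axis of bare_c and the x axis of nest0, either way round below 0.12 rad) or (distance between bare_c and nest1 below 0.005 m and angle between bare_c's own z axis and vertical below 0.05 rad and angle between the x axis of bare_c and the y axis of nest1, either way round below 0.12 rad) or (distance between bare_c and nest2 below 0.005 m and angle between bare_c's own z axis and vertical below 0.05 rad and angle between the x axis of bare_c and the x axis of nest2, either way round below 0.12 rad) or (distance between bare_c and nest3 below 0.005 m and angle between bare_c's own z axis and vertical below 0.05 rad and angle between the x axis of bare_c and the y axis of nest3, either way round below 0.12 rad)) and ((distance between bare_d and nest0 below 0.005 m and angle between bare_d's own z axis and vertical below 0.05 rad and angle between the x axis of bare_d and the x axis of nest0, either way round below 0.12 rad) or (distance between bare_d and nest1 below 0.005 m and angle between bare_d's own z axis and vertical below 0.05 rad and angle between the x axis of bare_d and the y axis of nest1, either way round below 0.12 rad) or (distance between bare_d and nest2 below 0.005 m and angle between bare_d's own z axis and vertical below 0.05 rad and angle between the x axis of bare_d and the x axis of nest2, either way round below 0.12 rad) or (distance between bare_d and nest3 below 0.005 m and angle between bare_d's own z axis and vertical below 0.05 rad and angle between the x axis of bare_d and the y axis of nest3, either way round below 0.12 rad)) and horizontal distance between each of bare_a, bare_b, bare_c, bare_d and load above 0.07 m and linear speed of each of bare_a, bare_b, bare_c, bare_d, finished_a, finished_b, finished_c below 0.03 m/s and x of finished_a in the frame of tray between -0.115 and 0.115 m and y of finished_a in the frame of tray between -0.065 and 0.065 m and height (world z) of each of finished_a, finished_b, finished_c below 0.012 m and angle between each of finished_a, finished_b, finished_c's own z axis and vertical below 0.1 rad and x of finished_b in the frame of tray between -0.115 and 0.115 m and y of finished_b in the frame of tray between -0.065 and 0.065 m and x of finished_c in the frame of tray between -0.115 and 0.115 m and y of finished_c in the frame of tray between -0.065 and 0.065 m and horizontal distance between any of nest0, nest1, nest2, nest3 and load below 0.006 m and velocity of joint dial between -0.05 and 0.05 rad/s); the robot touches nothing.
It fails at once if the bumper cap is knocked more than 30 mm from its place (distance of bumper_cap from where it was at the start of the episode above 0.03 m).
It fails at once if the bobbin is knocked more than 30 mm from its place (distance of bobbin from where it was at the start of the episode above 0.03 m).
It fails at once if the star post is knocked more than 30 mm from its place (distance of star_post from where it was at the start of the episode above 0.03 m).
Of bare_a, bare_b, bare_c, bare_d only 2 to 3 are there at a start; the rules pass over those that are not, and their reading is None.
Of finished_a, finished_b, finished_c only 2 to 2 are there at a start; the rules pass over those that are not, and their reading is None.
At some moment in a run one of bare_a, bare_b, bare_c, bare_d may be knocked a few centimetres aside while the robot is not near it.
It also fails if it takes over 210 s, if anything falls off the work surface, if the arm or the gripper's body presses on something with over 40 N, if the wrist force passes 120 N, or if a joint passes its speed limit or range.

## Robot

A 6-joint arm with a two-finger parallel gripper is mounted at the origin on the work surface. World frame = base frame: x ahead of the robot, y to its left, z up, the work surface at z = 0. Lengths are in m, angles in rad, forces in N, time in s.
With the tool pointing down it reaches from about 0.425 to 0.95 m from the base axis. Payload 14.7 kg.
Tool frame: the origin (TCP) lies midway between the tips of the shut fingers; the grasp point (between the pads) lies 19 mm behind it (bot.pinch_z is the distance from the TCP to the grasp point, in m); z points along the fingers, y is the direction in which the jaws open and shut (so a half turn about z gives the same grasp; the last joint's range is limited). The gripper opens to 85 mm and grips with 20 to 120 N. Pads are 22 mm wide; open, the fingers measure 114 mm over their backs; the gripper's body (76 mm by 85 mm) begins 54 mm behind the grasp point. The pads swing forward as they close: fully open they stand 13 mm farther back than shut.
Start: joints at [-1.279, 0.48, 1.596, -0, 1.065, -0.047], TCP at [0.216, -0.613, 0.231] pointing down, gripper open.
Joint ranges: [-2.75, 2.75], [-0.82, 2.05], [0.23, 2.67], [-1.56, 4.7], [0.09, 2.69], [-2.92, 2.92]. Speed limits (rad/s): [1.89, 1.89, 2.39, 3.01, 3.01, 3.01].

## Interface

Orientations are given as a unit quaternion [x, y, z, w].
In Python, from rig import bot, viewer gives the robot as it stands.
- The arm moves only by the tool step_arm, never from a script. Its argument "motion" is a list of rows, each a list of 7 numbers: the turn, a rotation vector about the tool's x, y, z scaled (see below), then the shift along the tool's x, y, z scaled (see below), then the closure, from 0 (fully open) to 1 (shut). In form: [[wx, wy, wz, tx, ty, tz, claw], ...]. A call has 1 to 12 rows; each row shifts and turns the pose as measured when the row begins, along the tool's axes as they then stand; what a row does not reach is not made up. The controller multiplies each number of a shift by 0.25 m and each number of a turn by 180 degrees. A row lasts 1/12 s, in which the tool goes at most 41.7 mm and 7.16 degrees, less where a joint would pass 70% of its speed; a pose out of reach is approached as far as the arm can. A call with a number of a shift or a turn outside -1 to 1 is refused whole. A call with a gripper value outside its range is refused whole. The fingers move at their own pace and stop on an object; "grip_force" is the grip in N (left out, the last holds). Time passes only in rows, so rows that do not move let the fingers close. It gives the time, the measured TCP pose, the force and the opening at its end, in the units of the state.
- bot.get_state(): the state, without advancing time (a new reading comes with each control period).
- viewer.get_image(name): name is "side" or "top"; returns a dict with "image" (480x640x3 uint8, red, green, blue), "fx", "fy", "cx", "cy" (pixels), "R" (3x3) and "t" (3): a world point X has camera coordinates R X + t. Camera axes: x right, y down, z forward; pixel columns grow to the right and rows downward; lengths in m; the calibration is good to about 2 mm. A picture is of the moment at which its call begins. There is no depth.
- bot.close_job(): hands the job in, once; it reports no verdict.
The state is a dict: "time": time; "qpos": joint angles; "joint_velocities": joint speeds; "joint_torque": joint torques, N m; "tool_pos": TCP position; "eef_rot": TCP orientation; "wrist_force": force on the tool from outside, world axes, zero at the start; "torque": the same for the moment, N m; "grip_width": finger opening in m.
Only numpy, scipy, OpenCV 4.12 (cv2) and the standard library are available. Lean on these libraries where they do the work, as an engineer would, in place of code of your own. Each camera call takes 0.05 s, during which the arm holds its last target.

## Working session

There is one attempt and no reset: what is moved stays moved. The work goes in short steps, Python scripts to look and compute and a tool call to move; the robot and the scene stay as the last step left them, time stands still between calls to the robot, and variables do not carry over. Pictures are saved under pics/ and viewed, and the job is handed in when it is done.

Besides the shell and the picture viewer there is one more tool, called by a JSON object that holds its "api" and its "payload". step_arm: Moves the arm, as the interface text tells. Shifts and turns lie within -1 to 1; 1 stands for 0.25 m of shift or 180 degrees of turn. Its arguments: {"type":"object","properties":{"motion":{"type":"array"},"grip_force":{"type":"number"}},"required":["motion"]}

```bash
ls; mkdir -p pics; cat > h.py <<'E'
import numpy as np, cv2
from rig import bot, viewer
def snap(n,f):
    d=viewer.get_image(n); cv2.imwrite('pics/'+f,cv2.cvtColor(d['image'],cv2.COLOR_RGB2BGR)); 
    np.savez('pics/'+f+'.npz',**{k:np.array(v) for k,v in d.items()}); return d
def load(f): return dict(np.load('pics/'+f+'.npz'))
def ray(d,u,v,z):
    c=np.array([(u-d['cx'])/d['fx'],(v-d['cy'])/d['fy'],1.]); R=np.array(d['R']);o=-R.T@d['t']; w=R.T@c
    return o+w*(z-o[2])/w[2]
def proj(d,X):
    c=np.array(d['R'])@np.array(X)+d['t']; return c[0]/c[2]*d['fx']+d['cx'],c[1]/c[2]*d['fy']+d['cy']
E
python3 - <<'E'
from h import *
for n in('top','side'):
    d=snap(n,n+'0.png'); print(n,d['fx'],d['cx'],d['cy'],-np.array(d['R']).T@d['t'],d['R'])
print(bot.get_state(), bot.pinch_z)
E
```

```text
pics
top 513.8626881694219 315.4381575949754 232.3198243444132 [0.32439992 0.07049614 1.41410947] [[ 0.00639975 -0.99997869 -0.00128937]
 [-0.97870576 -0.00599905 -0.20518051]
 [ 0.2051684   0.00257502 -0.9787233 ]]
side 548.2053108799726 328.96622423530937 231.45735297398025 [-0.06992164  0.71886893  0.7618165 ] [[-0.72252465 -0.69134245  0.00193429]
 [-0.40831161  0.42446693 -0.80815188]
 [ 0.55788866 -0.58469945 -0.58897097]]
{'time': 0.1, 'qpos': array([-1.27859754e+00,  4.80756390e-01,  1.59676724e+00, -2.30470976e-05,
        1.06509023e+00, -4.65801245e-02]), 'joint_velocities': array([-0.00060297, -0.00052139, -0.00091314, -0.00083585,  0.00052459,
        0.00107768]), 'joint_torque': array([ 5.27076336e-04, -9.52257156e+01, -4.31041861e+01, -1.03080172e-04,
        5.36735170e-03,  1.31611057e-05]), 'tool_pos': array([ 0.21594549, -0.61272159,  0.23076109]), 'eef_rot': array([ 9.85686806e-01,  1.68586060e-01, -7.25517701e-05, -5.05523105e-04]), 'wrist_force': array([-0.28746946,  0.07870285,  0.07677784]), 'torque': array([ 0.00583369,  0.00491912, -0.03207871]), 'grip_width': 0.08506384219870765} 0.0187
```

View pics/top0.png

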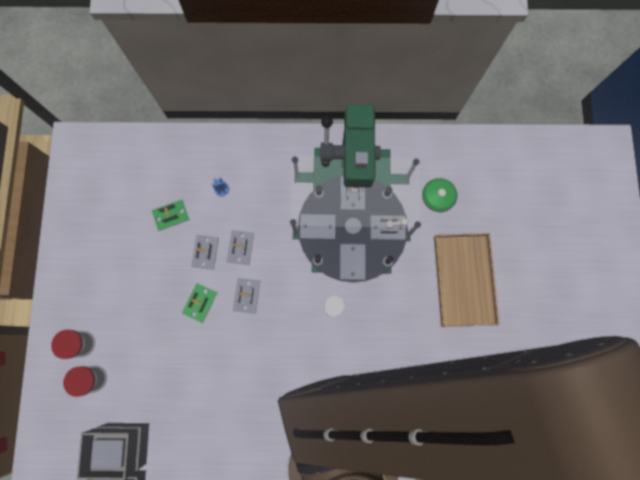

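View pics/side0.png

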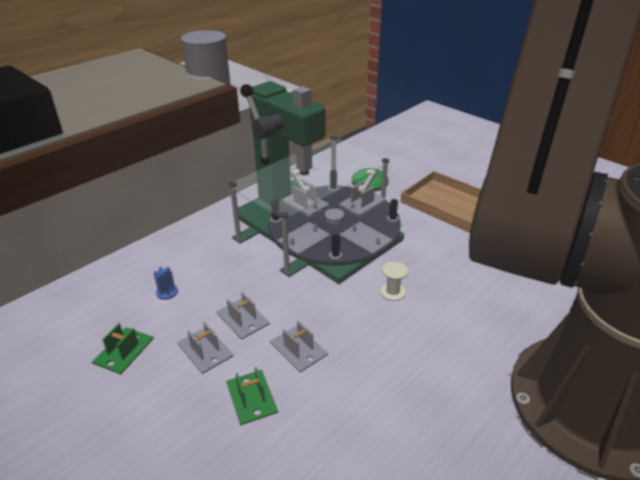

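```bash
python3 - <<'E'
import cv2
a=cv2.imread('pics/top0.png'); 
cv2.imwrite('pics/z1.png',cv2.resize(a[90:340,280:520],(768,600)[0:2] if 0 else (720,600)[:2],interpolation=cv2.INTER_CUBIC)[:600])
cv2.imwrite('pics/z2.png',cv2.resize(a[160:340,140:360],None,fx=3.3,fy=3.3,interpolation=cv2.INTER_CUBIC))
b=cv2.imread('pics/side0.png')
cv2.imwrite('pics/z3.png',cv2.resize(b[70:310,200:500],None,fx=2.5,fy=2.5,interpolation=cv2.INTER_CUBIC))
cv2.imwrite('pics/z4.png',cv2.resize(b[250:430,80:340],None,fx=3,fy=3,interpolation=cv2.INTER_CUBIC))
E
```

```text
(no output)
```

View pics/z1.png

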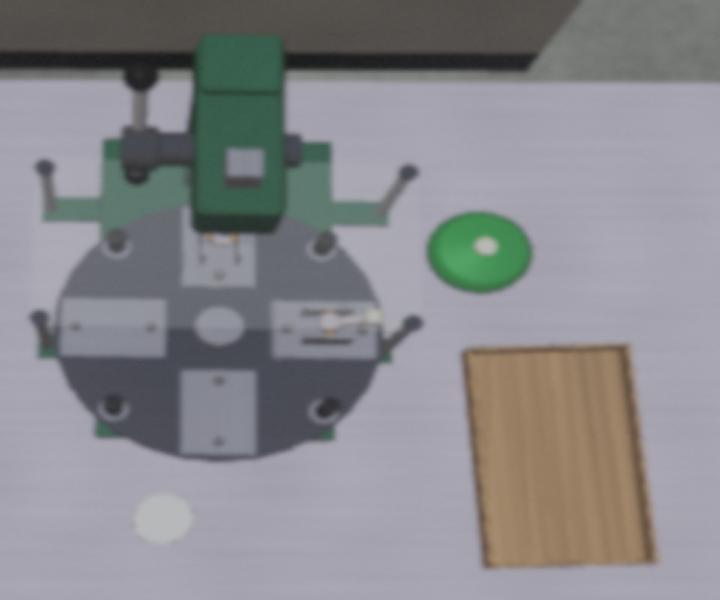

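View pics/z2.png

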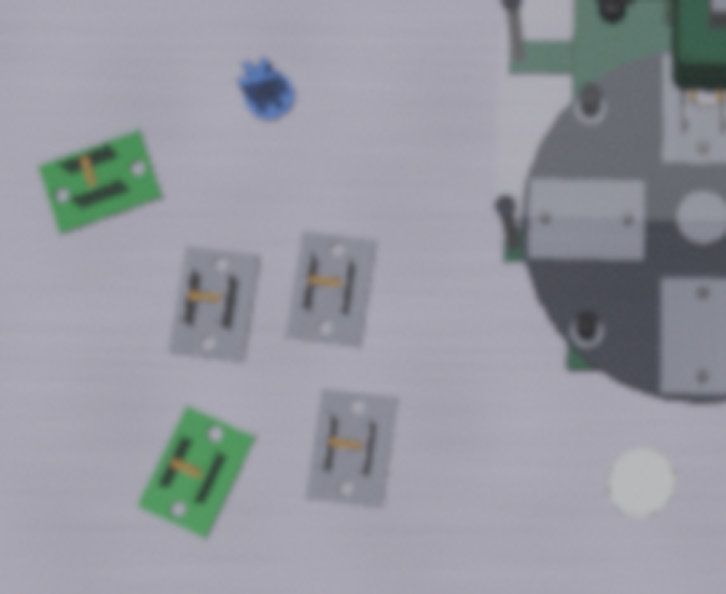

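View pics/z3.png

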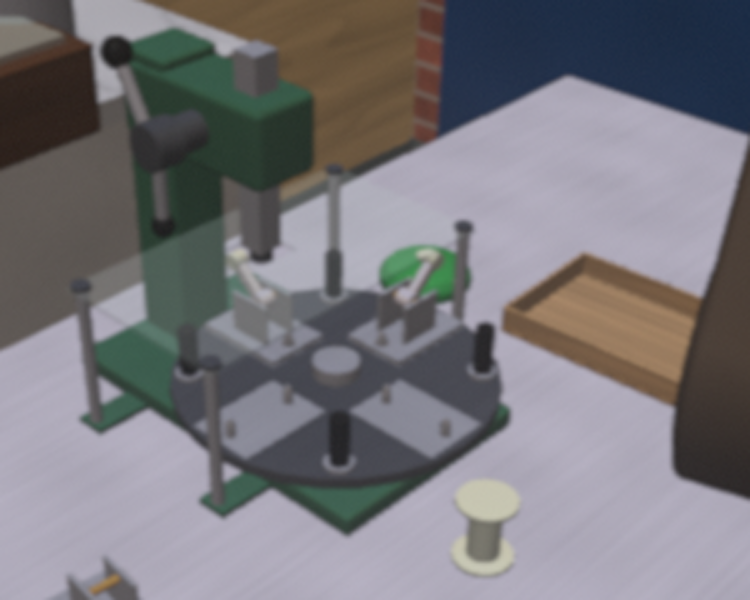

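View pics/z4.png

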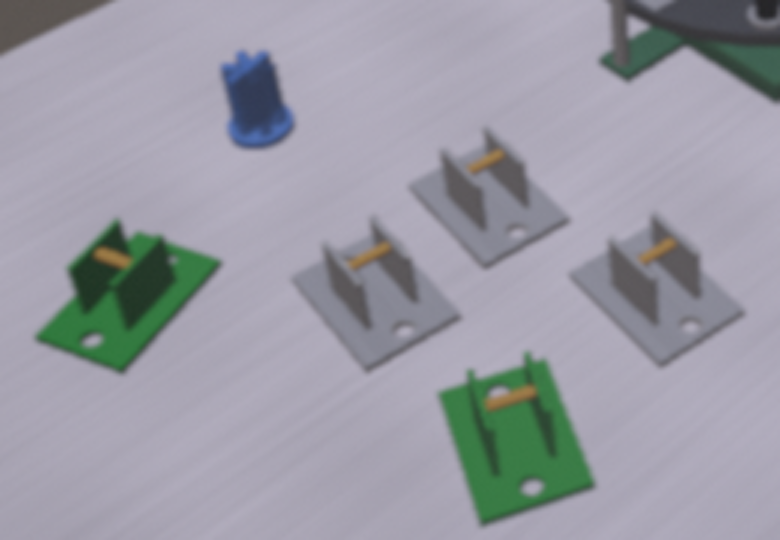

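```bash
cat >> h.py <<'E'
def grey_brackets(d,box=(100,160,300,340),z=0.005,show=None):
    im=cv2.cvtColor(d['image'],cv2.COLOR_RGB2HSV); rgb=d['image'].astype(int)
    u0,v0,u1,v1=box; 
    V=rgb.sum(2)/3
    bg=cv2.medianBlur(d['image'],101).astype(int).sum(2)/3
    m=((bg-V)>12)&(np.abs(rgb[...,1]-rgb[...,2])<40)&(im[...,1]<70)
    m2=np.zeros(m.shape,np.uint8); m2[v0:v1,u0:u1]=m[v0:v1,u0:u1]*255
    m2=cv2.morphologyEx(m2,cv2.MORPH_CLOSE,np.ones((7,7)))
    if show: cv2.imwrite(show,m2[v0:v1,u0:u1])
    out=[]
    for c in cv2.findContours(m2,cv2.RETR_EXTERNAL,cv2.CHAIN_APPROX_NONE)[0]:
        if cv2.contourArea(c)<300: continue
        P=np.array([ray(d,u,v,z)[:2] for u,v in c[:,0].astype(float)],np.float32)
        (cx,cy),(w,h),a=cv2.minAreaRect(P*1000)
        if w<h: a+=90; w,h=h,w
        out.append((cx/1000,cy/1000,w,h,(a+90)%180-90,cv2.contourArea(c),np.array(c[:,0].mean(0))))
    return out
E
python3 - <<'E'
from h import *
d=load('top0.png')
for o in grey_brackets(d,show='pics/m1.png'): print(o)
hsv=cv2.cvtColor(d['image'],cv2.COLOR_RGB2HSV)
print(hsv[240:256:3,205],hsv[200,150],d['image'][265,200],d['image'][300,300])
E
```

```text
(0.4223943176269531, 0.389622802734375, 94.16523742675781, 69.42855072021484, -23.935134887695312, 832.5, array([199.16504854, 302.73786408]))
(0.4424329528808594, 0.26134170532226564, 91.99398803710938, 65.26665496826172, -5.9744110107421875, 754.0, array([246.49074074, 295.51851852]))
(0.562814697265625, 0.38114495849609376, 92.615478515625, 66.55596160888672, -5.994148254394531, 726.5, array([204.8317757 , 251.78504673]))
(0.5761599731445313, 0.2835157470703125, 93.12832641601562, 65.98068237304688, -6.21630859375, 715.0, array([240.08490566, 247.40566038]))
(0.6681954345703125, 0.4852104187011719, 96.30824279785156, 70.92591094970703, -69.61059951782227, 772.0, array([170.        , 214.80769231]))
[[123  16 155]
 [115  22 149]
 [115  22 148]
 [ 17  62 147]
 [132   9 138]
 [118  23 146]] [123  16 177] [138 138 149] [169 166 178]
```

View pics/m1.png

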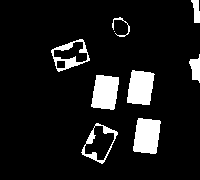

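```bash
cat >> h.py <<'E'
def tri(pts):
    A=np.zeros((3,3));b=np.zeros(3);rs=[]
    for d,(u,v) in pts:
        R=np.array(d['R']);o=-R.T@d['t'];w=R.T@np.array([(u-d['cx'])/d['fx'],(v-d['cy'])/d['fy'],1.]);w/=np.linalg.norm(w)
        M=np.eye(3)-np.outer(w,w);A+=M;b+=M@o;rs.append((M,o))
    X=np.linalg.solve(A,b); return X,max(np.linalg.norm(M@(X-o)) for M,o in rs)
E
python3 - <<'E'
from h import *
t=load('top0.png');s=load('side0.png')
T=lambda u,v:(t,(280+u/3,90+v/2.4)); S=lambda u,v:(s,(200+u/2.5,70+v/2.5))
for n,a,b in [('F in',(219,380),(386,388)),('F out',(219,441),(446,423)),('L in',(152,327),(288,388)),('L out',(76,326),(230,423)),('stud',(219,326),(335,360)),
 ('postFR',(329,406),(485,326)),('postFL',(112,402),(340,413)),('bobbin',(163,518),(487,499)),]:
    X,e=tri([T(*a),S(*b)]);print(n,X.round(4),round(e,4), [ray(t,*T(*a)[1],z).round(4)[:2] for z in (.071,.073,.105,.061)])
g=cv2.cvtColor(t['image'],cv2.COLOR_RGB2GRAY)
def dark(u,v,r=4):
    p=g[v-r:v+r+1,u-r:u+r+1].astype(float); w=np.clip(np.percentile(p,70)-p-8,0,None); yy,xx=np.mgrid[-r:r+1,-r:r+1]
    return u+(w*xx).sum()/w.sum(), v+(w*yy).sum()/w.sum()
for n,p in [('Fi',(353,248)),('Fo',(353,274)),('Li',(331,226)),('Lo',(305,226))]:
    q=dark(*p);print(n,np.round(q,2),ray(t,*q,.073).round(4))
# tray
E
```

```text
F in [ 0.5639 -0.0261  0.0672] 0.0001 [array([ 0.5632, -0.0259]), array([ 0.5628, -0.0258]), array([ 0.5571, -0.0235]), array([ 0.5649, -0.0266])]
F out [ 0.4961 -0.0259  0.0644] 0.0002 [array([ 0.4954, -0.0253]), array([ 0.4951, -0.0252]), array([ 0.4911, -0.0229]), array([ 0.4967, -0.026 ])]
L in [0.6241 0.0338 0.0681] 0.0008 [array([0.6228, 0.0334]), array([0.6224, 0.0334]), array([0.6153, 0.0343]), array([0.625 , 0.0331])]
L out [0.6254 0.1019 0.066 ] 0.0009 [array([0.6235, 0.1012]), array([0.6231, 0.1012]), array([0.616 , 0.1004]), array([0.6258, 0.1014])]
stud [ 0.6253 -0.0265  0.0676] 0.0003 [array([ 0.6243, -0.0264]), array([ 0.6239, -0.0263]), array([ 0.6167, -0.024 ]), array([ 0.6265, -0.0271])]
postFR [ 0.5296 -0.1176  0.1044] 0.0002 [array([ 0.5347, -0.1225]), array([ 0.5344, -0.1222]), array([ 0.5294, -0.1176]), array([ 0.5363, -0.1239])]
postFL [0.5319 0.0683 0.1069] 0.0005 [array([0.538 , 0.0686]), array([0.5377, 0.0686]), array([0.5326, 0.0686]), array([0.5396, 0.0686])]
bobbin [0.4124 0.0234 0.059 ] 0.0001 [array([0.4115, 0.0238]), array([0.4114, 0.0239]), array([0.4093, 0.025 ]), array([0.4122, 0.0234])]
Fi [352.81 246.56] [ 0.5676 -0.0253  0.073 ]
Fo [352.35 273.96] [ 0.4946 -0.0235  0.073 ]
Li [332.94 227.14] [0.62   0.0273 0.073 ]
Lo [304.4  226.29] [0.6218 0.1036 0.073 ]
```

```bash
python3 - <<'E'
from h import *
t=load('top0.png')
h=cv2.cvtColor(t['image'],cv2.COLOR_RGB2HSV)
m=((h[...,1]>60)&(h[...,0]<25)).astype(np.uint8)*255
m[:215]=0;m[340:]=0;m[:,:425]=0;m[:,510:]=0
m=cv2.morphologyEx(m,cv2.MORPH_OPEN,np.ones((3,3)))
c=max(cv2.findContours(m,0,1)[0],key=cv2.contourArea)
ap=cv2.approxPolyDP(c,6,True)[:,0];print(ap)
P=np.array([ray(t,*map(float,p),.03)[:2] for p in ap]);print(P.round(4),P.mean(0))
for z in(.03,.0):
  Q=np.array([ray(t,*map(float,p[0]),z)[:2] for p in c],np.float32);print(cv2.minAreaRect(Q*1000))
s=load('side0.png')
# tray corners side view: left-near and far
S=lambda u,v:(s,(200+u/2.5,70+v/2.5))
print(tri([(t,(280+463/3,90+350/2.4)),S(505,306)]),tri([(t,(280+629/3,90+345/2.4)),S(583,256)]))
m=((h[...,1]>60)&(h[...,0]>45)&(h[...,0]<75)).astype(np.uint8); 
# bracket holes triangulation, bracket A/B/C: z2 (3.3;140,160) z4(3;80,250)
T=lambda u,v:(t,(140+u/3.3,160+v/3.3)); S=lambda u,v:(s,(80+u/3,250+v/3))
for n,a,b in [('A',(348,489),(691,325)),('B',(209,343),(404,330)),('C',(326,327),(517,233))]: print(n,tri([T(*a),S(*b)]))
E
```

```text
[[488 235]
 [435 237]
 [443 325]
 [497 323]]
[[ 0.6099 -0.4001]
 [ 0.6034 -0.2543]
 [ 0.3656 -0.2656]
 [ 0.3717 -0.4091]] [ 0.48766995 -0.3322567 ]
((489.2122802734375, -332.05303955078125), (244.3880615234375, 150.28729248046875), 2.307260036468506)
((492.78448486328125, -340.7781066894531), (249.6851043701172, 153.54470825195312), 2.3072547912597656)
(array([ 0.60555312, -0.25269895,  0.0316163 ]), np.float64(0.0009546892177966746)) (array([ 0.61610768, -0.40779299,  0.02039099]), np.float64(0.000741997416144727))
A (array([ 4.08651571e-01,  2.64096592e-01, -6.40272732e-05]), np.float64(0.0005203453473580816))
B (array([ 5.29402870e-01,  3.85113321e-01, -1.72409176e-04]), np.float64(0.0002105491872856005))
C (array([ 0.54354066,  0.28707383, -0.00167837]), np.float64(0.00020816915495776994))
```

```bash
cat >> h.py <<'E'
from scipy.spatial.transform import Rotation as Ro
def yaw(s=None):
    s=s or bot.get_state(); x=Ro.from_quat(s['eef_rot']).as_matrix()[:,0]; return np.degrees(np.arctan2(x[1],x[0]))
def plan(wps,claw,vmax=40.,wmax=7.,pose=None,nmin=1,dec=4):
    """wps: list of (x,y,z,yawdeg[,n]). prints rows"""
    s=bot.get_state()
    if pose is None: p=s['tool_pos'].copy(); R=Ro.from_quat(s['eef_rot'])
    else: p=np.array(pose[:3]); R=Ro.from_euler('z',pose[3],degrees=True)*Ro.from_euler('x',180,degrees=True)
    rows=[]
    for w in wps:
        tp=np.array(w[:3]);tR=Ro.from_euler('z',w[3],degrees=True)*Ro.from_euler('x',180,degrees=True)
        rv=(R.inv()*tR).as_rotvec(degrees=True); dist=np.linalg.norm(tp-p)*1000
        n=max(nmin,int(np.ceil(dist/vmax)),int(np.ceil(np.linalg.norm(rv)/wmax)))
        if len(w)>4: n=max(n,w[4])
        p0=p.copy();R0=R
        for k in range(n):
            np_=p0+(tp-p0)*(k+1)/n; nR=R0*Ro.from_rotvec(rv*(k+1)/n,degrees=True)
            dr=(R.inv()*nR).as_rotvec(degrees=True)/180; ds=R.inv().apply(np_-p)/.25
            rows.append([round(float(v),3 if i<6 else 3)+0. for i,v in enumerate([*dr,*ds,claw])]); p=np_;R=nR
    print(len(rows),'rows; at',s['tool_pos'].round(4),round(yaw(s),2),'w',round(s['grip_width'],4),'t',round(s['time'],1))
    print(str(rows).replace(' ',''))
    return rows
E
python3 - <<'E'
from h import *
plan([(.5,-.05,.25,90),(.4424,.2610,.20,174)],0)
E
```

```text
28 rows; at [ 0.2159 -0.6127  0.2308] 19.41 w 0.0851 t 0.1
[[0.0,0.0,-0.025,0.114,-0.109,-0.005,0.0],[0.0,0.0,-0.025,0.122,-0.1,-0.005,0.0],[0.0,0.0,-0.025,0.129,-0.09,-0.005,0.0],[0.0,0.0,-0.025,0.136,-0.08,-0.005,0.0],[0.0,0.0,-0.025,0.141,-0.069,-0.005,0.0],[0.0,0.0,-0.025,0.146,-0.058,-0.005,0.0],[0.0,0.0,-0.025,0.15,-0.047,-0.005,0.0],[0.0,0.0,-0.025,0.154,-0.035,-0.005,0.0],[0.0,0.0,-0.025,0.156,-0.023,-0.005,0.0],[0.0,0.0,-0.025,0.157,-0.011,-0.005,0.0],[0.0,0.0,-0.025,0.158,0.001,-0.005,0.0],[0.0,0.0,-0.025,0.157,0.013,-0.005,0.0],[0.0,0.0,-0.025,0.156,0.025,-0.005,0.0],[0.0,0.0,-0.025,0.153,0.037,-0.005,0.0],[0.0,0.0,-0.025,0.15,0.049,-0.005,0.0],[0.0,0.0,-0.025,0.146,0.06,-0.005,0.0],[0.0,0.0,-0.039,0.104,-0.019,0.017,0.0],[0.0,0.0,-0.039,0.105,-0.006,0.017,0.0],[0.0,0.0,-0.039,0.105,0.006,0.017,0.0],[0.0,0.0,-0.039,0.104,0.019,0.017,0.0],[0.0,0.0,-0.039,0.101,0.032,0.017,0.0],[0.0,0.0,-0.039,0.096,0.044,0.017,0.0],[0.0,0.0,-0.039,0.09,0.055,0.017,0.0],[0.0,0.0,-0.039,0.083,0.066,0.017,0.0],[0.0,0.0,-0.039,0.074,0.075,0.017,0.0],[0.0,0.0,-0.039,0.064,0.084,0.017,0.0],[0.0,0.0,-0.039,0.053,0.091,0.017,0.0],[0.0,0.0,-0.039,0.042,0.097,0.017,0.0]]
```

{"api": "step_arm", "payload": {"motion": [[0,0,-0.025,0.114,-0.11,0,0],[0,0,-0.025,0.122,-0.1,-0.01,0],[0,0,-0.025,0.13,-0.09,-0.01,0],[0,0,-0.025,0.136,-0.08,0,0],[0,0,-0.025,0.14,-0.07,-0.01,0],[0,0,-0.025,0.146,-0.06,0,0],[0,0,-0.025,0.15,-0.05,-0.01,0],[0,0,-0.025,0.154,-0.035,0,0],[0,0,-0.025,0.156,-0.02,0,0],[0,0,-0.025,0.157,-0.01,-0.01,0],[0,0,-0.025,0.158,0,0,0],[0,0,-0.025,0.157,0.01,-0.01,0]]}}

```text
time: 1.1
tool_pos: [0.4203, -0.1722, 0.2424]
eef_rot: [0.792, 0.61, -0.0, -0.002]
wrist_force: [0.0, -1.3, -0.6]
grip_width: 0.0852
```

```bash
python3 - <<'E'
from h import *
plan([(.48,.05,.25,130),(.4424,.2610,.16,174)],0)
E
```

```text
15 rows; at [ 0.4203 -0.1722  0.2424] 75.19 w 0.0852 t 1.1
[[0.0,0.0,-0.038,0.115,0.0,-0.004,0.0],[0.0,0.0,-0.038,0.114,0.014,-0.004,0.0],[0.0,0.0,-0.038,0.112,0.028,-0.004,0.0],[0.0,0.0,-0.038,0.108,0.041,-0.004,0.0],[0.0,0.0,-0.038,0.102,0.053,-0.004,0.0],[0.0,0.0,-0.038,0.095,0.065,-0.004,0.0],[0.0,0.0,-0.038,0.086,0.076,-0.004,0.0],[0.0,0.0,-0.038,0.077,0.086,-0.004,0.0],[0.0,0.0,-0.035,0.106,0.061,0.051,0.0],[0.0,0.0,-0.035,0.099,0.072,0.051,0.0],[0.0,0.0,-0.035,0.09,0.083,0.051,0.0],[0.0,0.0,-0.035,0.081,0.092,0.051,0.0],[0.0,0.0,-0.035,0.07,0.1,0.051,0.0],[0.0,0.0,-0.035,0.059,0.107,0.051,0.0],[0.0,0.0,-0.035,0.047,0.113,0.051,0.0]]
```

{"api": "step_arm", "payload": {"motion": [[0,0,-0.038,0.115,0,0,0],[0,0,-0.038,0.114,0.015,0,0],[0,0,-0.038,0.112,0.03,-0.01,0],[0,0,-0.038,0.108,0.04,0,0],[0,0,-0.038,0.102,0.053,-0.01,0],[0,0,-0.038,0.095,0.065,0,0],[0,0,-0.038,0.086,0.076,-0.01,0],[0,0,-0.038,0.077,0.086,0,0],[0,0,-0.035,0.106,0.06,0.05,0],[0,0,-0.035,0.1,0.07,0.05,0],[0,0,-0.035,0.09,0.083,0.05,0],[0,0,-0.035,0.08,0.092,0.05,0]]}}

```text
time: 2.1
tool_pos: [0.4517, 0.1907, 0.2013]
eef_rot: [0.183, 0.983, 0.002, 0.001]
wrist_force: [0.5, -0.1, 0.3]
grip_width: 0.0852
```

```bash
python3 - <<'E'
from h import *
plan([(.4424,.2610,.10,174)],0.2)
E
```

```text
4 rows; at [0.4517 0.1907 0.2013] 158.95 w 0.0852 t 2.1
[[0.0,0.0,-0.021,0.034,0.062,0.102,0.2],[0.0,0.0,-0.021,0.03,0.064,0.101,0.2],[0.0,0.0,-0.021,0.026,0.066,0.101,0.2],[0.0,0.0,-0.021,0.021,0.068,0.101,0.2]]
```

{"api": "step_arm", "payload": {"motion": [[0,0,-0.021,0.034,0.062,0.1,0.2],[0,0,-0.021,0.03,0.064,0.1,0.2],[0,0,-0.021,0.026,0.066,0.1,0.2],[0,0,-0.021,0.021,0.068,0.1,0.2],[0,0,0,0,0,0,0.2]]}}

```text
time: 2.52
tool_pos: [0.4387, 0.2696, 0.0959]
eef_rot: [0.038, 0.999, 0.002, 0.002]
wrist_force: [-1.5, -1.3, -1.2]
grip_width: 0.0684
```

```bash
python3 - <<'E'
from h import *
plan([(.4424,.2610,.011,174)],0.2)
s=snap('side','s1.png')
b=cv2.imread('pics/s1.png')
cv2.imwrite('pics/s1z.png',cv2.resize(b[200:430,130:400],None,fx=2.5,fy=2.5,interpolation=cv2.INTER_CUBIC))
E
```

```text
3 rows; at [0.4387 0.2696 0.0959] 175.6 w 0.0684 t 2.5
[[0.0,0.0,0.003,-0.005,-0.012,0.113,0.2],[0.0,0.0,0.003,-0.006,-0.011,0.113,0.2],[0.0,0.0,0.003,-0.006,-0.011,0.113,0.2]]
```

View pics/s1z.png

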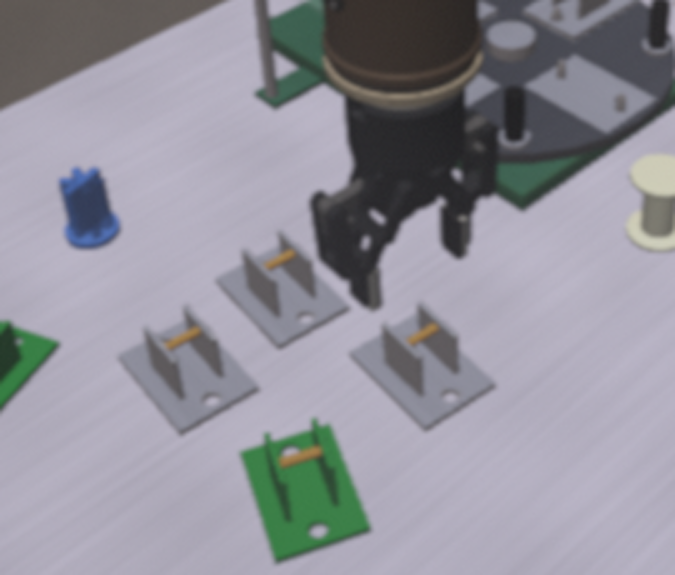

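{"api": "step_arm", "payload": {"motion": [[0,0,0.008,-0.016,-0.034,0.06,0.2],[0,0,0,0,0,0.04,0.2],[0,0,0,0,0,0,0.2]]}}

```text
time: 2.82
tool_pos: [0.4434, 0.2598, 0.073]
eef_rot: [0.054, 0.999, 0.002, 0.002]
wrist_force: [-0.1, -0.1, -0.3]
grip_width: 0.0683
```

```bash
python3 - <<'E'
from h import *
plan([(.4424,.2610,.011,174)],0.2)
E
```

```text
2 rows; at [0.4434 0.2598 0.073 ] 173.83 w 0.0683 t 2.8
[[0.001,0.001,0.0,0.003,0.001,0.124,0.2],[0.001,0.001,0.0,0.002,0.002,0.124,0.2]]
```

{"api": "step_arm", "payload": {"motion": [[0.001,0.001,0,0.003,0.002,0.1,0.2],[0.001,0.001,0,0.002,0.002,0.1,0.2],[0,0,0,0,0,0.04,0.2],[0,0,0,0,0,0,0.2]]}}

```text
time: 3.15
tool_pos: [0.4458, 0.261, 0.0154]
eef_rot: [0.056, 0.998, 0.001, 0.002]
wrist_force: [-0.0, -0.5, -1.0]
grip_width: 0.0685
```

```bash
python3 - <<'E'
from h import *
plan([(.4424,.2610,.011,174)],0.2)
s=snap('side','s2.png')
b=cv2.imread('pics/s2.png')
cv2.imwrite('pics/s2z.png',cv2.resize(b[200:430,130:400],None,fx=2.5,fy=2.5,interpolation=cv2.INTER_CUBIC))
E
```

```text
1 rows; at [0.4458 0.261  0.0154] 173.61 w 0.0685 t 3.1
[[0.001,0.001,-0.002,0.013,-0.002,0.018,0.2]]
```

View pics/s2z.png

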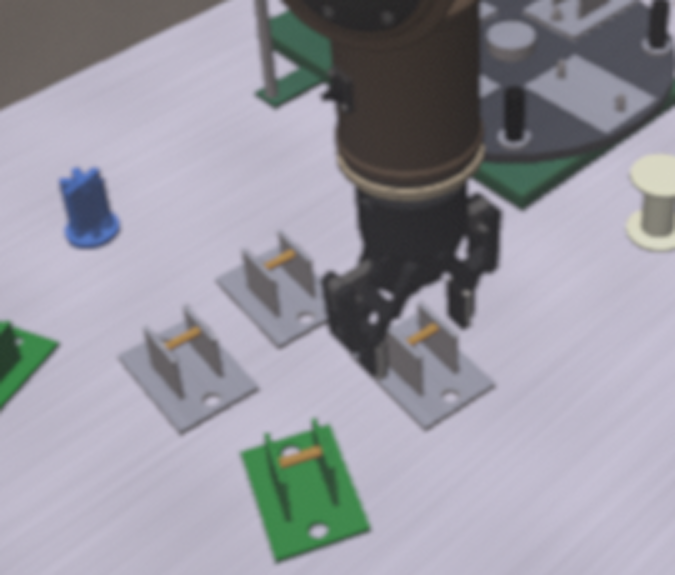

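{"api": "step_arm", "payload": {"motion": [[0.001,0.001,-0.002,0.013,0,0.016,0.2],[0,0,0,0,0,0,0.2],[0,0,0,0,0,0,0.7],[0,0,0,0,0,0,0.7],[0,0,0,0,0,0,0.7],[0,0,0,0,0,0,0.7],[0,0,0,0,0,0,0.7]], "grip_force": 50}}

```text
time: 3.78
tool_pos: [0.4448, 0.2625, 0.0173]
eef_rot: [0.053, 0.999, 0.001, 0.003]
wrist_force: [0.9, 0.1, -4.5]
grip_width: 0.0355
```

```bash
python3 - <<'E'
from h import *
s=bot.get_state();print(s['tool_pos'],yaw(s),s['grip_width'],s['wrist_force'])
plan([(.45,.20,.17,174)],0.7)
E
```

```text
[0.44477033 0.26249508 0.01726791] 173.980648850704 0.0355280002700287 [ 0.85197538  0.13060933 -4.48221506]
5 rows; at [0.4448 0.2625 0.0173] 173.98 w 0.0355 t 3.8
[[0.0,0.0,0.0,-0.01,-0.049,-0.122,0.7],[0.0,0.0,0.0,-0.01,-0.049,-0.122,0.7],[0.0,0.0,0.0,-0.01,-0.049,-0.122,0.7],[0.0,0.0,0.0,-0.01,-0.049,-0.122,0.7],[0.0,0.0,0.0,-0.01,-0.049,-0.122,0.7]]
```

{"api": "step_arm", "payload": {"motion": [[0,0,0,0,0,-0.12,0.7],[0,0,0,-0.01,-0.05,-0.12,0.7],[0,0,0,-0.01,-0.05,-0.12,0.7],[0,0,0,-0.01,-0.05,-0.12,0.7],[0,0,0,-0.01,-0.05,-0.12,0.7],[0,0,0,0,0,0,0.7],[0,0,0,0,0,0,0.7],[0,0,0,0,0,0,0.7]]}}

```text
time: 4.45
tool_pos: [0.4471, 0.2088, 0.1726]
eef_rot: [0.052, 0.999, -0.0, 0.001]
wrist_force: [-0.1, -0.3, -3.9]
grip_width: 0.0354
```

```bash
python3 - <<'E'
from h import *
s=bot.get_state();print(s['tool_pos'],yaw(s),s['grip_width'],s['wrist_force'],s['joint_velocities'])
snap('side','s3.png');snap('top','t3.png')
b=cv2.imread('pics/s3.png')
cv2.imwrite('pics/s3z.png',cv2.resize(b[170:400,180:450],None,fx=2.5,fy=2.5,interpolation=cv2.INTER_CUBIC))
s=bot.get_state();print(s['tool_pos'],yaw(s))
plan([(.515,-.022,.17,180)],0.7)
E
```

```text
[0.44710547 0.20882176 0.17256868] 174.0377680310056 0.03543080544985711 [-0.05689139 -0.34110051 -3.87173192] [-0.00138638 -0.000361    0.01316307  0.00095418 -0.00838946  0.00464719]
[0.44645963 0.20890966 0.17158837] 174.06461446433752
7 rows; at [0.4465 0.2089 0.1716] 174.06 w 0.0354 t 4.5
[[0.0,0.0,-0.005,-0.053,-0.127,0.001,0.7],[0.0,0.0,-0.005,-0.051,-0.128,0.001,0.7],[0.0,0.0,-0.005,-0.049,-0.129,0.001,0.7],[0.0,0.0,-0.005,-0.047,-0.129,0.001,0.7],[0.0,0.0,-0.005,-0.045,-0.13,0.001,0.7],[0.0,0.0,-0.005,-0.043,-0.131,0.001,0.7],[0.0,0.0,-0.005,-0.041,-0.131,0.001,0.7]]
```

View pics/s3z.png

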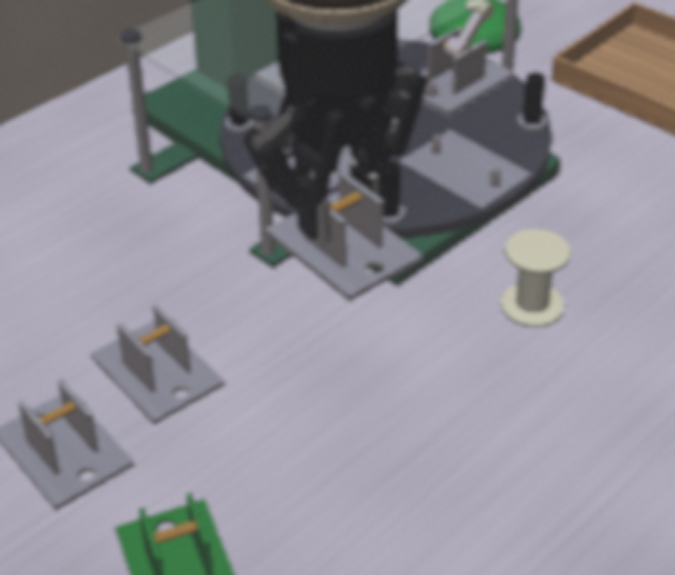

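View pics/t3.png

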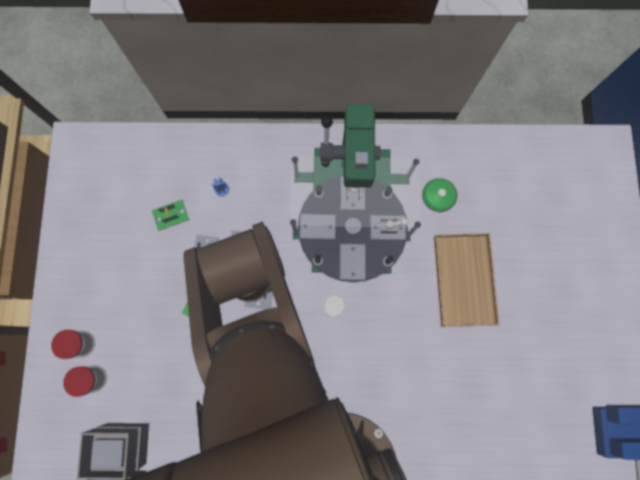

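```bash
python3 - <<'E'
from h import *
s=load('side3.png') if 0 else load('s3.png')
P=lambda u,v:(180+u/2.5,170+v/2.5)
for z in (.145,.15,.155,.16,.165):
    f,r,l=[ray(s,*P(*q),z)[:2] for q in [(350,297),(423,258),(268,228)]]
    hh=ray(s,*P(375,267),z)[:2]
    L=l-f; W=r-f
    c=(l+r)/2
    print(z,np.linalg.norm(L).round(4),np.linalg.norm(W).round(4),'c',c.round(4),'from hole',(hh+.034*np.array([np.cos(np.radians(-6)),np.sin(np.radians(-6))])).round(4),np.degrees(np.arctan2(L[1],L[0])).round(1))
E
```

```text
0.145 0.0938 0.0641 c [0.4551 0.1968] from hole [0.4556 0.1972] -7.1
0.15 0.093 0.0636 c [0.4508 0.2011] from hole [0.4516 0.2014] -7.1
0.155 0.0923 0.0631 c [0.4466 0.2053] from hole [0.4476 0.2056] -7.1
0.16 0.0915 0.0626 c [0.4423 0.2095] from hole [0.4436 0.2098] -7.1
0.165 0.0908 0.062 c [0.4381 0.2138] from hole [0.4396 0.214 ] -7.1
```

```bash
python3 - <<'E'
from h import *
plan([(.5324,-.0258,.15,180)],0.7)
E
```

```text
7 rows; at [0.4465 0.2089 0.1716] 174.06 w 0.0354 t 4.5
[[0.0,0.0,-0.005,-0.063,-0.128,0.013,0.7],[0.0,0.0,-0.005,-0.061,-0.129,0.013,0.7],[0.0,0.0,-0.005,-0.059,-0.13,0.012,0.7],[0.0,0.0,-0.005,-0.057,-0.131,0.012,0.7],[0.0,0.0,-0.005,-0.055,-0.132,0.012,0.7],[0.0,0.0,-0.005,-0.053,-0.133,0.012,0.7],[0.0,0.0,-0.005,-0.051,-0.133,0.012,0.7]]
```

{"api": "step_arm", "payload": {"motion": [[0,0,-0.005,-0.063,-0.128,0,0.7],[0,0,-0.005,-0.06,-0.13,0.01,0.7],[0,0,-0.005,-0.06,-0.13,0.01,0.7],[0,0,-0.005,-0.057,-0.13,0.02,0.7],[0,0,-0.005,-0.055,-0.13,0.02,0.7],[0,0,-0.005,-0.05,-0.12,0.02,0.7],[0,0,-0.005,-0.05,-0.1,0.01,0.7],[0,0,0,0,0,0,0.7],[0,0,0,0,0,0,0.7],[0,0,0,0,0,0,0.7]]}}

```text
time: 5.38
tool_pos: [0.531, -0.0186, 0.1347]
eef_rot: [-0.01, 1.0, -0.0, -0.009]
wrist_force: [0.2, -0.8, -3.8]
grip_width: 0.0354
```

```bash
python3 - <<'E'
from h import *
plan([(.5324,-.0258,.10,180)],0.7,vmax=20)
E
```

```text
2 rows; at [ 0.531  -0.0186  0.1347] -178.8 w 0.0354 t 5.4
[[0.0,-0.003,0.003,-0.004,-0.014,0.069,0.7],[0.0,-0.003,0.003,-0.003,-0.014,0.069,0.7]]
```

{"api": "step_arm", "payload": {"motion": [[0,-0.003,0.003,-0.004,-0.015,0.05,0.7],[0,-0.003,0.003,-0.004,-0.014,0.05,0.7],[0,0,0,0,0,0.02,0.7],[0,0,0,0,0,0,0.7],[0,0,0,0,0,0,0.7]]}}

```text
time: 5.8
tool_pos: [0.5304, -0.0213, 0.1016]
eef_rot: [-0.003, 1.0, 0.0, -0.002]
wrist_force: [0.2, 0.3, -3.3]
grip_width: 0.0349
```

```bash
python3 - <<'E'
from h import *
plan([(.5324,-.0258,.095,180)],0.7,vmax=20)
s=snap('side','s4.png')
b=cv2.imread('pics/s4.png')
cv2.imwrite('pics/s4z.png',cv2.resize(b[150:310,250:430],None,fx=4,fy=3.75,interpolation=cv2.INTER_CUBIC))
E
```

```text
1 rows; at [ 0.5304 -0.0213  0.1016] -179.67 w 0.0349 t 5.8
[[0.0,-0.001,0.002,-0.008,-0.018,0.026,0.7]]
```

View pics/s4z.png

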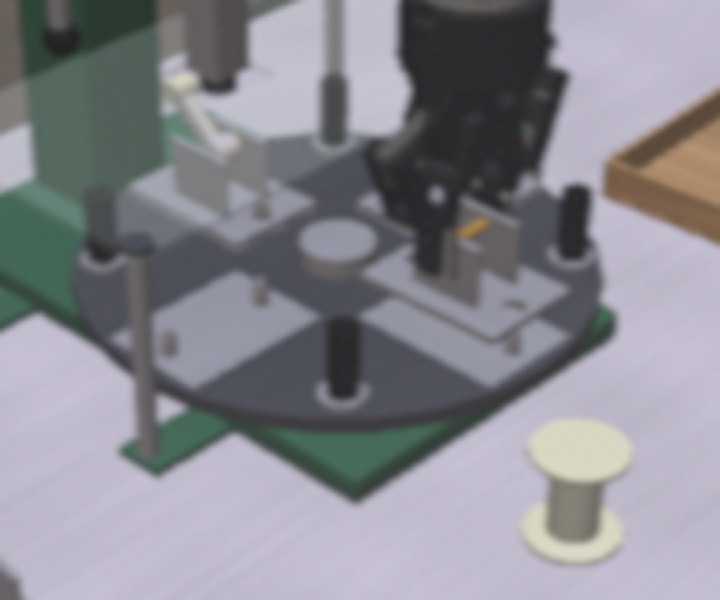

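```bash
python3 - <<'E'
from h import *
s=load('s4.png')
P=lambda u,v:(250+u/4,150+v/3.75)
print(ray(s,*P(515,304),.094))
print(ray(s,*P(512,336),.073), 'F out', ray(s,*P(262,283),.073),ray(s,*P(169,334),.073),'L in/out')
f,r,l=[ray(s,*P(*q),.0895+.002)[:2] for q in [(493,342),(572,291),(363,272)]];print((l+r)/2,np.linalg.norm(l-f),np.linalg.norm(r-f))
E
```

```text
[ 0.48929727 -0.01657279  0.094     ]
[ 0.48864906 -0.01515345  0.073     ] F out [0.61879004 0.03935021 0.073     ] [0.61923272 0.10786261 0.073     ] L in/out
[ 0.52348281 -0.01839482] 0.09212721043433421 0.06501610772387416
```

{"api": "step_arm", "payload": {"motion": [[0,-0.001,0.002,-0.008,-0.02,0.01,0.7],[0,0,0,0,0,0,0.7],[0,0,0,0,0,0,0.7]]}}

```text
time: 6.1
tool_pos: [0.5335, -0.0257, 0.1003]
eef_rot: [-0.0, 1.0, 0.0, 0.0]
wrist_force: [0.0, 0.4, -2.1]
grip_width: 0.0351
```

```bash
python3 - <<'E'
from h import *
plan([(.5324,-.0258,.09,180)],0.7,vmax=20)
E
```

```text
1 rows; at [ 0.5335 -0.0257  0.1003] -179.95 w 0.0351 t 6.1
[[0.0,0.0,0.0,0.004,0.0,0.041,0.7]]
```

{"api": "step_arm", "payload": {"motion": [[0,0,0,0.004,0,0.02,0.7],[0,0,0,0,0,0.02,0.7],[0,0,0,0,0,0.02,0.7],[0,0,0,0,0,0,0.7],[0,0,0,0,0,0,0.7]]}}

```text
time: 6.52
tool_pos: [0.5328, -0.0259, 0.0843]
eef_rot: [-0.0, 1.0, -0.0, 0.001]
wrist_force: [-0.2, -0.3, -4.0]
grip_width: 0.0352
```

```bash
python3 - <<'E'
from h import *
plan([(.5324,-.0258,.07,180)],0.7,vmax=20)
print(bot.get_state()['torque'])
E
```

```text
1 rows; at [ 0.5328 -0.0259  0.0843] -179.97 w 0.0352 t 6.5
[[0.0,0.001,0.0,0.002,0.0,0.057,0.7]]
[-0.03357074  0.00388015  0.04806572]
```

{"api": "step_arm", "payload": {"motion": [[0,0,0,0.002,0,0.014,0.7],[0,0,0,0,0,0.014,0.7],[0,0,0,0,0,0.014,0.7],[0,0,0,0,0,0,0.7],[0,0,0,0,0,0,0.7]]}}

```text
time: 6.93
tool_pos: [0.5321, -0.0259, 0.0724]
eef_rot: [-0.0, 1.0, 0.0, 0.001]
wrist_force: [0.4, -0.5, -3.0]
grip_width: 0.0354
```

{"api": "step_arm", "payload": {"motion": [[0,0,0,0,0,0.008,0.7],[0,0,0,0,0,0.008,0.7],[0,0,0,0,0,0.006,0.7],[0,0,0,0,0,0,0.7]]}}

```text
time: 7.27
tool_pos: [0.5325, -0.026, 0.072]
eef_rot: [-0.0, 1.0, -0.0, 0.002]
wrist_force: [-0.6, 0.1, -3.0]
grip_width: 0.0355
```

{"api": "step_arm", "payload": {"motion": [[0,0,0,0,0,0.02,0.7],[0,0,0,0,0,0.012,0.7],[0,0,0,0,0,0.008,0.7]]}}

```text
time: 7.52
tool_pos: [0.5341, -0.0264, 0.0686]
eef_rot: [-0.0, 1.0, -0.001, 0.005]
wrist_force: [-15.7, 1.3, 47.9]
grip_width: 0.035
```

{"api": "step_arm", "payload": {"motion": [[0,0,0,0,0,-0.008,0.7],[0,0,0,0,0,0,0.2],[0,0,0,0,0,0,0.2],[0,0,0,0,0,0,0.2],[0,0,0,0,0,-0.04,0.2],[0,0,0,0,0,-0.1,0.2],[0,0,0,0,0,-0.12,0.2],[0,0,0,0,0,-0.02,0.2]]}}

```text
time: 8.18
tool_pos: [0.5326, -0.0262, 0.1426]
eef_rot: [-0.0, 1.0, -0.0, 0.003]
wrist_force: [2.1, 0.3, 1.0]
grip_width: 0.0684
```

```bash
python3 - <<'E'
from h import *
plan([(.5295,-.1176,.15,225)],0.5)
s=snap('side','s5.png');snap('top','t5.png')
b=cv2.imread('pics/s5.png')
cv2.imwrite('pics/s5z.png',cv2.resize(b[150:310,250:430],None,fx=4,fy=3.75,interpolation=cv2.INTER_CUBIC))
E
```

```text
7 rows; at [ 0.5326 -0.0262  0.1426] -179.95 w 0.0684 t 8.2
[[0.0,0.0,-0.036,0.002,-0.052,-0.004,0.5],[0.0,0.0,-0.036,0.008,-0.052,-0.004,0.5],[0.0,0.0,-0.036,0.013,-0.051,-0.004,0.5],[0.0,0.0,-0.036,0.019,-0.049,-0.004,0.5],[0.0,0.0,-0.036,0.024,-0.046,-0.004,0.5],[0.0,0.0,-0.036,0.029,-0.043,-0.004,0.5],[0.0,0.0,-0.036,0.034,-0.04,-0.004,0.5]]
```

View pics/s5z.png

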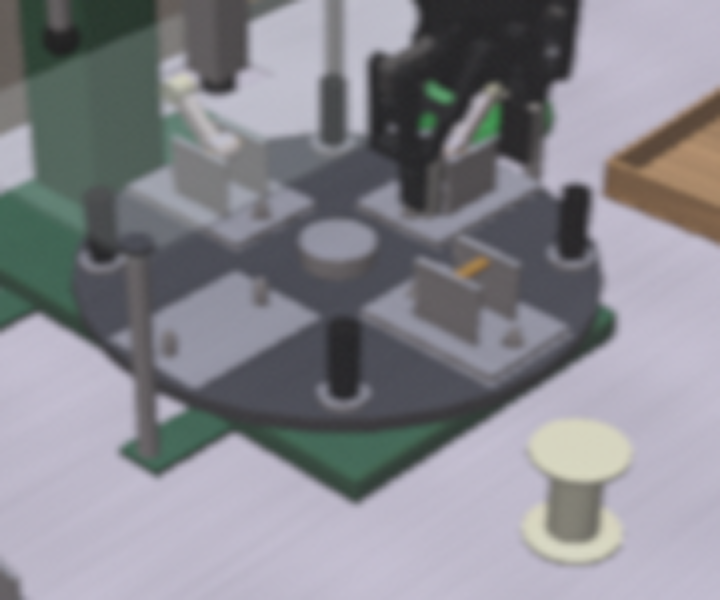

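{"api": "step_arm", "payload": {"motion": [[0,0,-0.036,0.002,-0.052,-0.004,0.4],[0,0,-0.036,0.008,-0.052,-0.004,0.4],[0,0,-0.036,0.013,-0.05,-0.004,0.4],[0,0,-0.036,0.02,-0.05,-0.004,0.4],[0,0,-0.036,0.024,-0.046,-0.004,0.4],[0,0,-0.036,0.03,-0.043,-0.004,0.4],[0,0,-0.036,0.034,-0.04,-0.004,0.4],[0,0,0,0,0,0,0.4],[0,0,0,0,0,0,0.4]]}}

```text
time: 9.03
tool_pos: [0.5251, -0.1202, 0.1396]
eef_rot: [-0.403, 0.915, 0.002, -0.002]
wrist_force: [-0.2, 0.4, 1.1]
grip_width: 0.0511
```

```bash
python3 - <<'E'
from h import *
plan([(.5295,-.1176,.12,225)],0.4)
E
```

```text
1 rows; at [ 0.5251 -0.1202  0.1396] -132.51 w 0.0511 t 9.0
[[0.002,-0.001,0.014,-0.02,-0.006,0.078,0.4]]
```

{"api": "step_arm", "payload": {"motion": [[0.002,-0.001,0.014,-0.02,-0.006,0.04,0.4],[0,0,0,0,0,0.08,0.4],[0,0,0,0,0,0.08,0.4],[0,0,0,0,0,0.06,0.4],[0,0,0,0,0,0,0.4]]}}

```text
time: 9.45
tool_pos: [0.5291, -0.1146, 0.0704]
eef_rot: [-0.373, 0.928, -0.0, 0.001]
wrist_force: [-1.1, 0.8, -0.2]
grip_width: 0.0511
```

```bash
python3 - <<'E'
from h import *
plan([(.5295,-.1176,.07,225)],0.4)
s=snap('side','s6.png')
b=cv2.imread('pics/s6.png')
cv2.imwrite('pics/s6z.png',cv2.resize(b[150:310,250:430],None,fx=4,fy=3.75,interpolation=cv2.INTER_CUBIC))
E
```

```text
1 rows; at [ 0.5291 -0.1146  0.0704] -136.24 w 0.0511 t 9.4
[[0.0,0.0,-0.007,0.007,-0.01,0.001,0.4]]
```

View pics/s6z.png

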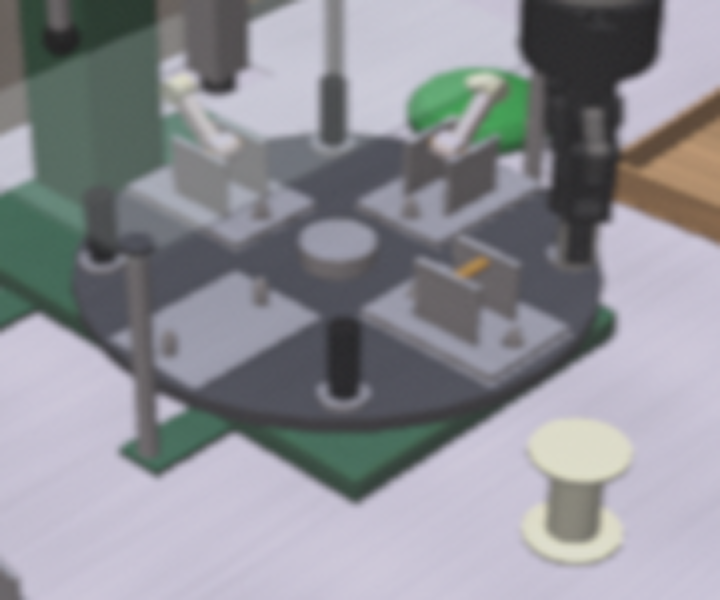

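{"api": "step_arm", "payload": {"motion": [[0,0,-0.006,0.007,-0.01,0,0.4],[0,0,0,0,0,0,0.9],[0,0,0,0,0,0,0.9],[0,0,0,0,0,0,0.9],[0,0,0,0,0,0,0.9],[0,0,0,0,0,0,0.9]], "grip_force": 50}}

```text
time: 10.0
tool_pos: [0.5306, -0.117, 0.0736]
eef_rot: [-0.381, 0.925, -0.0, 0.001]
wrist_force: [3.5, 0.8, -15.1]
grip_width: 0.0163
```

```bash
cat >> h.py <<'E'
AX=np.array([.6245,-.0262])
def arc(dang,claw,z=None,step=5.,r=None):
    s=bot.get_state();p=s['tool_pos'];v=p[:2]-AX; a0=np.degrees(np.arctan2(v[1],v[0])); rr=np.linalg.norm(v)
    print('angle',a0,'r',rr,'F',s['wrist_force'].round(1),s['torque'].round(2))
    n=int(np.ceil(abs(dang)/step)); w=[]
    y0=yaw(s)
    for k in range(1,n+1):
        a=np.radians(a0+dang*k/n); w.append((AX[0]+(r or .132)*np.cos(a),AX[1]+(r or .132)*np.sin(a),z or p[2],y0+dang*k/n))
    plan(w,claw)
E
python3 - <<'E'
from h import *
arc(-90,.9)
E
```

```text
angle -135.97189392295363 r 0.13059534540352805 F [  3.5   0.8 -15.1] [ 0.22 -0.34 -0.08]
18 rows; at [ 0.5306 -0.117   0.0736] -135.25 w 0.0163 t 10.0
[[-0.001,0.001,0.028,0.003,0.046,0.0,0.9],[0.0,0.0,0.028,-0.003,0.046,0.0,0.9],[0.0,0.0,0.028,-0.003,0.046,0.0,0.9],[0.0,0.0,0.028,-0.003,0.046,0.0,0.9],[0.0,0.0,0.028,-0.003,0.046,0.0,0.9],[0.0,0.0,0.028,-0.003,0.046,0.0,0.9],[0.0,0.0,0.028,-0.003,0.046,0.0,0.9],[0.0,0.0,0.028,-0.003,0.046,0.0,0.9],[0.0,0.0,0.028,-0.003,0.046,0.0,0.9],[0.0,0.0,0.028,-0.003,0.046,0.0,0.9],[0.0,0.0,0.028,-0.003,0.046,0.0,0.9],[0.0,0.0,0.028,-0.003,0.046,0.0,0.9],[0.0,0.0,0.028,-0.003,0.046,0.0,0.9],[0.0,0.0,0.028,-0.003,0.046,0.0,0.9],[0.0,0.0,0.028,-0.003,0.046,0.0,0.9],[0.0,0.0,0.028,-0.003,0.046,0.0,0.9],[0.0,0.0,0.028,-0.003,0.046,0.0,0.9],[0.0,0.0,0.028,-0.003,0.046,0.0,0.9]]
```

{"api": "step_arm", "payload": {"motion": [[0,0,0.028,0,0.046,0.01,0.9],[0,0,0.028,-0.003,0.046,0,0.9],[0,0,0.028,-0.003,0.046,0,0.9],[0,0,0.028,-0.003,0.046,0,0.9],[0,0,0.028,-0.003,0.046,0,0.9],[0,0,0.028,-0.003,0.046,0,0.9]]}}

```text
time: 10.5
tool_pos: [0.4988, -0.0597, 0.073]
eef_rot: [-0.116, 0.993, -0.002, 0.004]
wrist_force: [2.9, -2.2, -10.7]
grip_width: 0.0165
```

```bash
python3 - <<'E'
from h import *
arc(-60,.9)
E
```

```text
angle -165.0706306678505 r 0.13006562001501867 F [  2.9  -2.2 -10.7] [-0.11 -0.41  0.39]
12 rows; at [ 0.4988 -0.0597  0.073 ] -166.71 w 0.0165 t 10.5
[[-0.002,0.002,0.028,0.007,0.046,0.0,0.9],[0.0,0.0,0.028,-0.001,0.046,0.0,0.9],[0.0,0.0,0.028,-0.001,0.046,0.0,0.9],[0.0,0.0,0.028,-0.001,0.046,0.0,0.9],[0.0,0.0,0.028,-0.001,0.046,0.0,0.9],[0.0,0.0,0.028,-0.001,0.046,0.0,0.9],[0.0,0.0,0.028,-0.001,0.046,0.0,0.9],[0.0,0.0,0.028,-0.001,0.046,0.0,0.9],[0.0,0.0,0.028,-0.001,0.046,0.0,0.9],[0.0,0.0,0.028,-0.001,0.046,0.0,0.9],[0.0,0.0,0.028,-0.001,0.046,0.0,0.9],[0.0,0.0,0.028,-0.001,0.046,0.0,0.9]]
```

{"api": "step_arm", "payload": {"motion": [[-0.002,0.002,0.028,0.003,0.046,0,0.9],[0,0,0.028,-0.002,0.046,0,0.9],[0,0,0.028,-0.002,0.046,0,0.9],[0,0,0.028,-0.002,0.046,0,0.9],[0,0,0.028,-0.002,0.046,0,0.9],[0,0,0.028,-0.002,0.046,0,0.9],[0,0,0.028,-0.002,0.046,0,0.9],[0,0,0.028,-0.002,0.046,0,0.9],[0,0,0.028,-0.002,0.046,0,0.9],[0,0,0.028,-0.002,0.046,0,0.9],[0,0,0.02,-0.002,0.03,0,0.9],[0,0,0,0,0,0,0.9]]}}

```text
time: 11.5
tool_pos: [0.5297, 0.0633, 0.073]
eef_rot: [0.373, 0.928, 0.002, 0.002]
wrist_force: [4.0, -1.9, -8.3]
grip_width: 0.0164
```

```bash
python3 - <<'E'
from h import *
arc(-5,.9)
E
```

```text
angle 136.66979139576392 r 0.13035790180526363 F [ 4.  -1.9 -8.3] [-0.62 -0.58 -0.01]
1 rows; at [0.5297 0.0633 0.073 ] 136.25 w 0.0164 t 11.5
[[0.002,0.0,0.028,0.005,0.046,0.0,0.9]]
```

{"api": "step_arm", "payload": {"motion": [[0,0,0.005,0,0.008,0,0.9],[0,0,0,0,0,0,0.4],[0,0,0,0,0,0,0.4],[0,0,0,0,0,0,0.4],[0,0,0,0,0,-0.08,0.4],[0,0,0,0,0,-0.12,0.3],[0,0,0,0,0,-0.12,0.2],[0,0,0,0,0,-0.05,0.2],[0,0,0,0,0,0,0.2]]}}

```text
time: 12.25
tool_pos: [0.5296, 0.0631, 0.1702]
eef_rot: [0.38, 0.925, 0.002, 0.001]
wrist_force: [0.6, 0.6, 0.0]
grip_width: 0.0685
```

```bash
python3 - <<'E'
from h import *
plan([(.5296,-.0258,.16,180)],0.2)
s=snap('side','s7.png');snap('top','t7.png')
b=cv2.imread('pics/s7.png');t=cv2.imread('pics/t7.png')
a=cv2.resize(b[100:320,200:450],(400,352));c=cv2.resize(t[150:330,280:460],(390,390))
o=np.zeros((400,800,3),np.uint8);o[:352,:400]=a;o[:390,405:795]=c;cv2.imwrite('pics/s7z.png',o)
E
```

```text
7 rows; at [0.5296 0.0631 0.1702] 135.38 w 0.0685 t 12.2
[[0.0,0.0,-0.035,-0.036,-0.036,0.006,0.2],[0.0,0.0,-0.035,-0.031,-0.04,0.006,0.2],[0.0,0.0,-0.035,-0.027,-0.043,0.006,0.2],[0.0,0.0,-0.035,-0.022,-0.046,0.006,0.2],[0.0,0.0,-0.035,-0.017,-0.048,0.006,0.2],[0.0,0.0,-0.035,-0.011,-0.05,0.006,0.2],[0.0,0.0,-0.035,-0.006,-0.05,0.006,0.2]]
```

View pics/s7z.png

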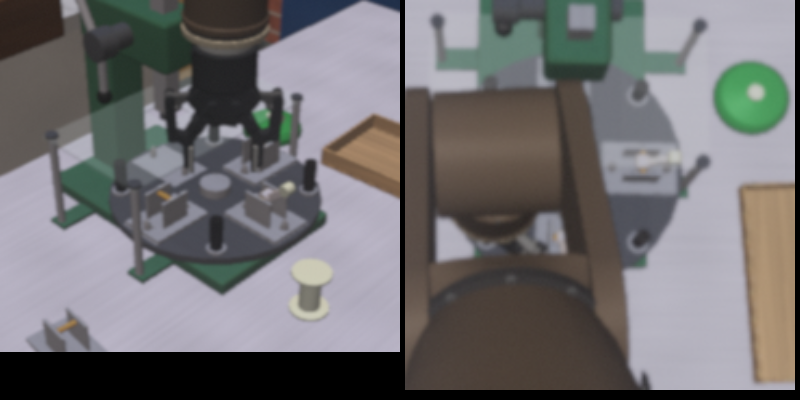

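{"api": "step_arm", "payload": {"motion": [[0,0,-0.035,-0.036,-0.036,0,0.2],[0,0,-0.035,-0.031,-0.04,0,0.2],[0,0,-0.035,-0.027,-0.043,0,0.2],[0,0,-0.035,-0.022,-0.046,0,0.2],[0,0,-0.035,-0.017,-0.048,0,0.2],[0,0,-0.035,-0.01,-0.05,0,0.2],[0,0,-0.035,-0.006,-0.05,0,0.2],[0,0,0,0,0,0,0.2],[0,0,0,0,0,0,0.2]]}}

```text
time: 13.1
tool_pos: [0.5223, -0.0297, 0.1569]
eef_rot: [-0.013, 1.0, 0.002, -0.007]
wrist_force: [1.1, -0.7, 0.9]
grip_width: 0.0684
```

```bash
python3 - <<'E'
from h import *
plan([(.5296,-.0258,.13,180)],0.2)
E
```

```text
1 rows; at [ 0.5223 -0.0297  0.1569] -178.51 w 0.0684 t 13.1
[[0.001,-0.004,0.008,-0.031,0.014,0.107,0.2]]
```

{"api": "step_arm", "payload": {"motion": [[0.001,-0.004,0.008,-0.031,0.014,0.02,0.2],[0,0,0,0,0,0,0.2],[0,0,0,0,0,0,0.2]]}}

```text
time: 13.35
tool_pos: [0.5284, -0.025, 0.1495]
eef_rot: [0.004, 1.0, 0.001, -0.002]
wrist_force: [0.5, -0.9, 0.2]
grip_width: 0.0682
```

```bash
python3 - <<'E'
from h import *
plan([(.5296,-.0258,.066,180)],0.2)
E
```

```text
3 rows; at [ 0.5284 -0.025   0.1495] 179.51 w 0.0682 t 13.3
[[0.0,0.0,-0.001,-0.002,-0.001,0.111,0.2],[0.0,0.0,-0.001,-0.002,-0.001,0.111,0.2],[0.0,0.0,-0.001,-0.002,-0.001,0.111,0.2]]
```

{"api": "step_arm", "payload": {"motion": [[0,0,-0.001,-0.002,-0.002,0.1,0.2],[0,0,-0.001,-0.002,-0.002,0.1,0.2],[0,0,-0.001,0,0,0.07,0.2],[0,0,0,0,0,0.03,0.2],[0,0,0,0,0,0.01,0.2]]}}

```text
time: 13.77
tool_pos: [0.5291, -0.0241, 0.0704]
eef_rot: [0.001, 1.0, 0.001, -0.002]
wrist_force: [-0.5, 0.0, 0.2]
grip_width: 0.0686
```

```bash
python3 - <<'E'
from h import *
plan([(.5296,-.0258,.066,180)],0.2)
print(bot.get_state()['wrist_force'])
E
```

```text
1 rows; at [ 0.5291 -0.0241  0.0704] 179.9 w 0.0686 t 13.8
[[0.0,-0.001,-0.001,-0.002,-0.007,0.018,0.2]]
[-0.48091113  0.03266729  0.18573774]
```

Grip and lift slowly, watching the force.

{"api": "step_arm", "payload": {"motion": [[0,-0.001,-0.001,-0.002,-0.008,0.016,0.2],[0,0,0,0,0,0.006,0.7],[0,0,0,0,0,0.006,0.7],[0,0,0,0,0,0.006,0.7],[0,0,0,0,0,0,0.7],[0,0,0,0,0,0,0.7],[0,0,0,0,0,-0.02,0.7],[0,0,0,0,0,-0.03,0.7]], "grip_force": 50}}

```text
time: 14.43
tool_pos: [0.5299, -0.0261, 0.0769]
eef_rot: [-0.0, 1.0, 0.001, 0.0]
wrist_force: [-0.3, 0.2, -4.2]
grip_width: 0.0352
```

```bash
python3 - <<'E'
from h import *
plan([(.53,-.0261,.16,180),(.548,-.3305,.16,92)],0.7,vmax=35)
E
```

```text
16 rows; at [ 0.5299 -0.0261  0.0769] -179.97 w 0.0352 t 14.4
[[0.0,0.0,0.0,0.0,0.0,-0.111,0.7],[0.0,0.0,0.0,0.0,0.0,-0.111,0.7],[0.0,0.0,0.0,0.0,0.0,-0.111,0.7],[0.0,0.0,0.038,-0.006,-0.094,0.0,0.7],[0.0,0.0,0.038,-0.017,-0.092,0.0,0.7],[0.0,0.0,0.038,-0.027,-0.09,0.0,0.7],[0.0,0.0,0.038,-0.038,-0.086,0.0,0.7],[0.0,0.0,0.038,-0.048,-0.081,0.0,0.7],[0.0,0.0,0.038,-0.057,-0.075,0.0,0.7],[0.0,0.0,0.038,-0.065,-0.067,0.0,0.7],[0.0,0.0,0.038,-0.073,-0.059,0.0,0.7],[0.0,0.0,0.038,-0.079,-0.05,0.0,0.7],[0.0,0.0,0.038,-0.085,-0.041,0.0,0.7],[0.0,0.0,0.038,-0.089,-0.03,0.0,0.7],[0.0,0.0,0.038,-0.092,-0.02,0.0,0.7],[0.0,0.0,0.038,-0.093,-0.009,0.0,0.7]]
```

{"api": "step_arm", "payload": {"motion": [[0,0,0,0,0,-0.11,0.7],[0,0,0,0,0,-0.11,0.7],[0,0,0,0,0,-0.11,0.7],[0,0,0,0,0,0,0.7],[0,0,0.038,-0.006,-0.094,0,0.7],[0,0,0.038,-0.017,-0.092,0,0.7],[0,0,0.038,-0.027,-0.09,0,0.7],[0,0,0.038,-0.038,-0.086,0,0.7],[0,0,0.038,-0.048,-0.08,0,0.7],[0,0,0.038,-0.057,-0.075,0,0.7],[0,0,0.038,-0.065,-0.067,0,0.7],[0,0,0.038,-0.073,-0.06,0,0.7]]}}

```text
time: 15.43
tool_pos: [0.5382, -0.2169, 0.1695]
eef_rot: [0.473, 0.881, 0.002, 0.002]
wrist_force: [0.7, 0.3, -3.8]
grip_width: 0.0353
```

```bash
python3 - <<'E'
from h import *
plan([(.548,-.3305,.14,92)],0.7,vmax=35)
E
```

```text
5 rows; at [ 0.5382 -0.2169  0.1695] 123.48 w 0.0353 t 15.4
[[0.0,0.0,0.035,-0.08,-0.044,0.024,0.7],[0.0,0.0,0.035,-0.084,-0.035,0.024,0.7],[0.0,0.0,0.035,-0.088,-0.025,0.024,0.7],[0.0,0.0,0.035,-0.09,-0.015,0.024,0.7],[0.0,0.0,0.035,-0.091,-0.005,0.024,0.7]]
```

{"api": "step_arm", "payload": {"motion": [[0,0,0.035,-0.08,-0.044,0.02,0.7],[0,0,0.035,-0.084,-0.035,0.02,0.7],[0,0,0.035,-0.088,-0.025,0.02,0.7],[0,0,0.035,-0.09,-0.015,0.02,0.7],[0,0,0.03,-0.075,-0.005,0.02,0.7],[0,0,0,0,0,0,0.7],[0,0,0,0,0,0,0.7]]}}

```text
time: 16.02
tool_pos: [0.5444, -0.3368, 0.1432]
eef_rot: [0.703, 0.711, 0.002, 0.002]
wrist_force: [-0.2, 0.3, -3.1]
grip_width: 0.0353
```

```bash
python3 - <<'E'
from h import *
plan([(.548,-.3305,.07,92)],0.7,vmax=35)
s=snap('side','s8.png');snap('top','t8.png')
b=cv2.imread('pics/s8.png');t=cv2.imread('pics/t8.png')
a=cv2.resize(b[100:320,330:580],(400,352));c=cv2.resize(t[180:360,360:540],(390,390))
o=np.zeros((400,800,3),np.uint8);o[:352,:400]=a;o[:390,405:795]=c;cv2.imwrite('pics/s8z.png',o)
E
```

```text
3 rows; at [ 0.5444 -0.3368  0.1432] 90.59 w 0.0353 t 16.0
[[0.001,0.0,-0.003,0.008,0.004,0.098,0.7],[0.001,0.0,-0.003,0.008,0.005,0.098,0.7],[0.001,0.0,-0.003,0.008,0.005,0.098,0.7]]
```

View pics/s8z.png

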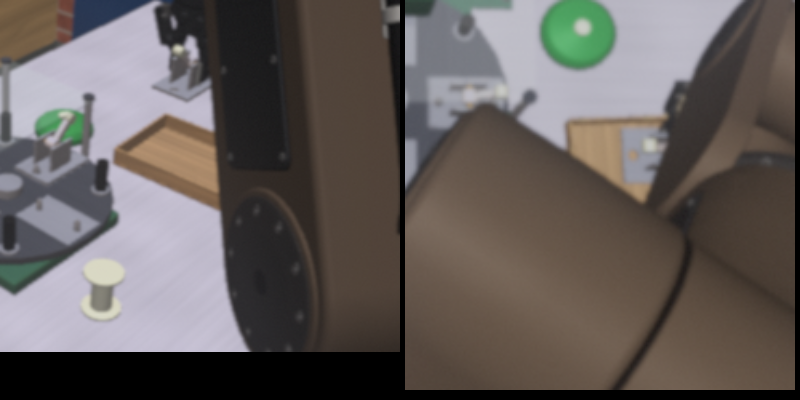

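{"api": "step_arm", "payload": {"motion": [[0.001,0,-0.003,0.01,0.005,0.098,0.7],[0.001,0,-0.003,0.01,0.005,0.098,0.7],[0.001,0,-0.003,0.008,0.005,0.098,0.7],[0,0,0,0,0,0.06,0.7],[0,0,0,0,0,0,0.7],[0,0,0,0,0,0,0.7]]}}

```text
time: 16.62
tool_pos: [0.5504, -0.3241, 0.0556]
eef_rot: [0.688, 0.726, -0.001, 0.0]
wrist_force: [0.1, 0.6, -3.3]
grip_width: 0.035
```

```bash
python3 - <<'E'
from h import *
plan([(.548,-.3305,.03,92)],0.7,vmax=35)
E
```

```text
1 rows; at [ 0.5504 -0.3241  0.0556] 93.13 w 0.035 t 16.6
[[0.0,0.001,0.006,-0.025,-0.011,0.102,0.7]]
```

{"api": "step_arm", "payload": {"motion": [[0,0.001,0.006,-0.025,-0.01,0.04,0.7],[0,0,0,0,0,0.04,0.7],[0,0,0,0,0,0.02,0.7],[0,0,0,0,0,0,0.7],[0,0,0,0,0,0,0.7]]}}

```text
time: 17.03
tool_pos: [0.5498, -0.3313, 0.032]
eef_rot: [0.694, 0.72, 0.001, 0.001]
wrist_force: [0.6, 0.3, -3.1]
grip_width: 0.0355
```

{"api": "step_arm", "payload": {"motion": [[0,0,0,0,0,0.02,0.7],[0,0,0,0,0,0.015,0.7],[0,0,0,0,0,0.015,0.7]]}}

```text
time: 17.28
tool_pos: [0.5508, -0.3322, 0.0202]
eef_rot: [0.694, 0.72, 0.001, 0.003]
wrist_force: [0.0, -0.1, -3.6]
grip_width: 0.0355
```

{"api": "step_arm", "payload": {"motion": [[0,0,0,0,0,0.012,0.7],[0,0,0,0,0,0.01,0.7]]}}

```text
time: 17.45
tool_pos: [0.5507, -0.3321, 0.0139]
eef_rot: [0.694, 0.72, 0.001, 0.003]
wrist_force: [-0.4, -0.1, -3.5]
grip_width: 0.0355
```

{"api": "step_arm", "payload": {"motion": [[0,0,0,0,0,0.01,0.7]]}}

```text
time: 17.53
tool_pos: [0.5509, -0.3321, 0.0121]
eef_rot: [0.694, 0.72, 0.001, 0.003]
wrist_force: [-20.8, 12.6, 85.7]
grip_width: 0.0353
```

{"api": "step_arm", "payload": {"motion": [[0,0,0,0,0,-0.008,0.7],[0,0,0,0,0,0,0.3],[0,0,0,0,0,0,0.3],[0,0,0,0,0,0,0.3],[0,0,0,0,0,-0.04,0.3],[0,0,0,0,0,-0.1,0.3],[0,0,0,0,0,-0.15,0.3],[0,0,0,0,0,-0.15,0.3],[0,0,0,0,0,-0.15,0.3],[0,0,0,0,0,-0.05,0.3]]}}

```text
time: 18.37
tool_pos: [0.548, -0.3303, 0.179]
eef_rot: [0.694, 0.72, 0.0, -0.001]
wrist_force: [1.7, -1.1, 0.8]
grip_width: 0.06
```

```bash
python3 - <<'E'
from h import *
plan([(.50,-.10,.20,130),(.47,.1,.20,174),(.50,.26,.2,174)],0.2,vmax=38)
E
```

```text
19 rows; at [ 0.548  -0.3303  0.179 ] 92.05 w 0.06 t 18.4
[[0.0,0.0,-0.03,0.133,-0.023,-0.012,0.2],[0.0,0.0,-0.03,0.134,-0.01,-0.012,0.2],[0.0,0.0,-0.03,0.134,0.003,-0.012,0.2],[0.0,0.0,-0.03,0.134,0.015,-0.012,0.2],[0.0,0.0,-0.03,0.132,0.028,-0.012,0.2],[0.0,0.0,-0.03,0.128,0.04,-0.012,0.2],[0.0,0.0,-0.03,0.124,0.052,-0.012,0.2],[0.0,0.0,-0.035,0.099,0.06,0.0,0.2],[0.0,0.0,-0.035,0.091,0.071,0.0,0.2],[0.0,0.0,-0.035,0.083,0.08,0.0,0.2],[0.0,0.0,-0.035,0.074,0.089,0.0,0.2],[0.0,0.0,-0.035,0.064,0.096,0.0,0.2],[0.0,0.0,-0.035,0.053,0.103,0.0,0.2],[0.0,0.0,-0.035,0.041,0.108,0.0,0.2],[0.0,0.0,0.0,-0.01,0.13,0.0,0.2],[0.0,0.0,0.0,-0.01,0.13,0.0,0.2],[0.0,0.0,0.0,-0.01,0.13,0.0,0.2],[0.0,0.0,0.0,-0.01,0.13,0.0,0.2],[0.0,0.0,0.0,-0.01,0.13,0.0,0.2]]
```

{"api": "step_arm", "payload": {"motion": [[0,0,-0.03,0.133,-0.023,-0.01,0.2],[0,0,-0.03,0.134,-0.01,-0.01,0.2],[0,0,-0.03,0.134,0,-0.01,0.2],[0,0,-0.03,0.134,0.015,-0.01,0.2],[0,0,-0.03,0.132,0.028,-0.01,0.2],[0,0,-0.03,0.128,0.04,-0.01,0.2],[0,0,-0.03,0.124,0.052,0,0.2],[0,0,-0.035,0.1,0.06,0,0.2]]}}

```text
time: 19.03
tool_pos: [0.4938, -0.0696, 0.2051]
eef_rot: [0.363, 0.932, -0.001, 0.009]
wrist_force: [0.6, 0.0, 0.1]
grip_width: 0.0682
```

```bash
python3 - <<'E'
from h import *
s=snap('side','s9.png');t=snap('top','t9.png')
for o in grey_brackets(t): print(o)
E
```

```text
(0.42224411010742186, 0.3896594848632812, 94.46965026855469, 69.48341369628906, -23.93512725830078, 835.5, array([199.18446602, 302.74757282]))
(0.562521728515625, 0.38105810546875, 92.77521514892578, 66.7388687133789, -6.875465393066406, 729.0, array([204.90566038, 251.96226415]))
(0.5761599731445313, 0.2835157470703125, 93.12832641601562, 65.98068237304688, -6.21630859375, 716.5, array([240.16190476, 247.57142857]))
(0.6683250732421875, 0.48473406982421874, 97.07787322998047, 71.20674133300781, -69.37479972839355, 776.5, array([170.16190476, 214.65714286]))
```

View pics/t9.png

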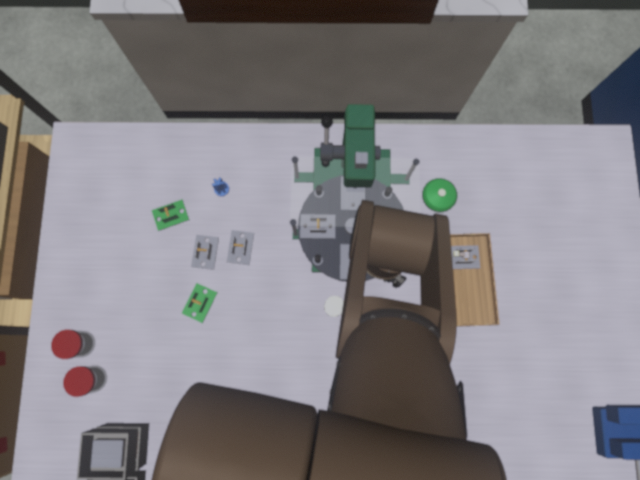

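View pics/s9.png

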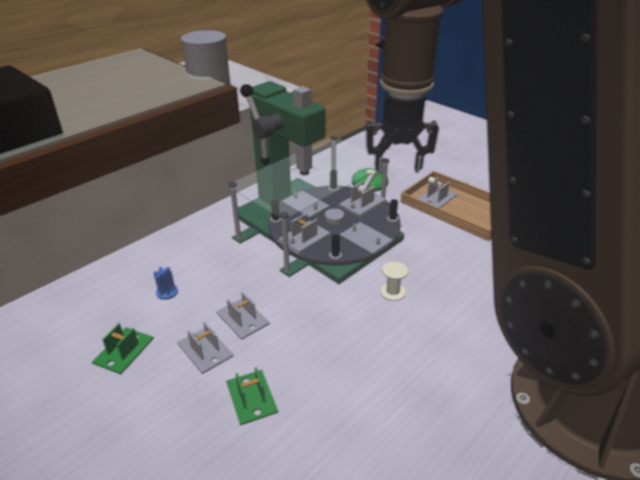

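```bash
python3 - <<'E'
from h import *
plan([(.49,.1,.20,170),(.5765,.2835,.14,174)],0.2,vmax=38)
E
```

```text
11 rows; at [ 0.4935 -0.0679  0.2051] 137.65 w 0.0685 t 19.1
[[0.0,0.001,-0.036,0.093,0.097,0.003,0.2],[0.0,0.001,-0.036,0.081,0.107,0.003,0.2],[0.0,0.001,-0.036,0.068,0.116,0.004,0.2],[0.0,0.001,-0.036,0.055,0.123,0.004,0.2],[0.0,0.001,-0.036,0.041,0.128,0.004,0.2],[0.0,0.0,-0.004,-0.036,0.13,0.04,0.2],[0.0,0.0,-0.004,-0.037,0.13,0.04,0.2],[0.0,0.0,-0.004,-0.039,0.13,0.04,0.2],[0.0,0.0,-0.004,-0.04,0.129,0.04,0.2],[0.0,0.0,-0.004,-0.042,0.129,0.04,0.2],[0.0,0.0,-0.004,-0.043,0.128,0.04,0.2]]
```

{"api": "step_arm", "payload": {"motion": [[0,0.001,-0.036,0.093,0.097,0,0.2],[0,0.001,-0.036,0.08,0.107,0,0.2],[0,0.001,-0.036,0.068,0.116,0,0.2],[0,0.001,-0.036,0.055,0.123,0,0.2],[0,0.001,-0.036,0.04,0.128,0,0.2],[0,0,-0.004,-0.036,0.13,0.02,0.2],[0,0,-0.004,-0.037,0.13,0.04,0.2],[0,0,-0.004,-0.04,0.13,0.04,0.2],[0,0,-0.004,-0.04,0.13,0.04,0.2],[0,0,0,-0.04,0.12,0.04,0.2],[0,0,0,-0.03,0.08,0.02,0.2],[0,0,0,0,0,0,0.2]]}}

```text
time: 20.13
tool_pos: [0.5747, 0.2852, 0.1611]
eef_rot: [0.052, 0.999, 0.001, 0.007]
wrist_force: [-0.6, -0.9, 1.0]
grip_width: 0.0679
```

```bash
python3 - <<'E'
from h import *
plan([(.5765,.2835,.08,174)],0.2,vmax=38)
E
```

```text
3 rows; at [0.5747 0.2852 0.1611] 174.03 w 0.0679 t 20.1
[[0.0,0.001,0.0,-0.001,-0.002,0.108,0.2],[0.0,0.001,0.0,-0.002,-0.002,0.108,0.2],[0.0,0.001,0.0,-0.002,-0.002,0.108,0.2]]
```

{"api": "step_arm", "payload": {"motion": [[0,0.001,0,-0.001,-0.002,0.108,0.2],[0,0.001,0,-0.002,-0.002,0.108,0.2],[0,0.001,0,-0.002,-0.002,0.108,0.2],[0,0,0,0,0,0.02,0.2],[0,0,0,0,0,0,0.2],[0,0,0,0,0,0,0.2]]}}

```text
time: 20.63
tool_pos: [0.58, 0.2834, 0.0761]
eef_rot: [0.053, 0.999, 0.002, 0.004]
wrist_force: [-0.1, -0.6, 0.7]
grip_width: 0.0686
```

```bash
python3 - <<'E'
from h import *
plan([(.5765,.2835,.012,174)],0.2,vmax=38)
E
```

```text
2 rows; at [0.58   0.2834 0.0761] 173.88 w 0.0686 t 20.6
[[0.001,0.001,0.0,0.008,-0.001,0.128,0.2],[0.001,0.001,0.0,0.008,-0.001,0.128,0.2]]
```

{"api": "step_arm", "payload": {"motion": [[0.001,0.001,0,0.012,0,0.1,0.2],[0.001,0.001,0,0.01,0,0.09,0.2],[0,0,0,0.004,0,0.05,0.2],[0,0,0,0,0,0.01,0.2],[0,0,0,0,0,0,0.2]]}}

```text
time: 21.05
tool_pos: [0.5792, 0.2849, 0.0208]
eef_rot: [0.055, 0.998, 0.001, 0.006]
wrist_force: [1.0, 0.0, 0.4]
grip_width: 0.0685
```

```bash
python3 - <<'E'
from h import *
plan([(.5765,.2835,.012,174)],0.2,vmax=38)
E
```

```text
1 rows; at [0.5792 0.2849 0.0208] 173.74 w 0.0685 t 21.1
[[0.001,0.004,-0.001,0.011,-0.007,0.035,0.2]]
```

{"api": "step_arm", "payload": {"motion": [[0.001,0.004,-0.001,0.012,-0.007,0.036,0.2],[0,0,0,0,0,0.008,0.2],[0,0,0,0,0,0.004,0.7],[0,0,0,0,0,0,0.7],[0,0,0,0,0,0,0.7],[0,0,0,0,0,0,0.7],[0,0,0,0,0,0,0.7]], "grip_force": 50}}

```text
time: 21.63
tool_pos: [0.5787, 0.2842, 0.0127]
eef_rot: [0.053, 0.999, 0.001, 0.001]
wrist_force: [-0.1, 0.4, -2.6]
grip_width: 0.0354
```

```bash
python3 - <<'E'
from h import *
s=bot.get_state();print(s['wrist_force'])
plan([(.57,.26,.08,174),(.4965,.20,.17,175)],0.7,vmax=32)
E
```

```text
[-0.05289872  0.39902749 -2.63863924]
8 rows; at [0.5787 0.2842 0.0127] 173.92 w 0.0354 t 21.6
[[0.0,0.0,0.0,0.008,-0.033,-0.09,0.7],[0.0,0.0,0.0,0.008,-0.033,-0.09,0.7],[0.0,0.0,0.0,0.008,-0.033,-0.09,0.7],[0.0,0.0,-0.001,0.053,-0.054,-0.072,0.7],[0.0,0.0,-0.001,0.054,-0.054,-0.072,0.7],[0.0,0.0,-0.001,0.054,-0.054,-0.072,0.7],[0.0,0.0,-0.001,0.054,-0.053,-0.072,0.7],[0.0,0.0,-0.001,0.054,-0.053,-0.072,0.7]]
```

{"api": "step_arm", "payload": {"motion": [[0,0,0,0,0,-0.08,0.7],[0,0,0,0.01,-0.03,-0.1,0.7],[0,0,0,0.02,-0.03,-0.1,0.7],[0,0,0,0.053,-0.054,-0.08,0.7],[0,0,0,0.054,-0.054,-0.08,0.7],[0,0,0,0.054,-0.054,-0.08,0.7],[0,0,0,0.05,-0.053,-0.08,0.7],[0,0,0,0.04,-0.06,-0.02,0.7],[0,0,0,0,-0.06,0,0.7]]}}

```text
time: 22.38
tool_pos: [0.4933, 0.1915, 0.1725]
eef_rot: [0.052, 0.999, 0.001, 0.0]
wrist_force: [0.9, 0.6, -3.2]
grip_width: 0.0355
```

```bash
python3 - <<'E'
from h import *
plan([(.5316,-.0258,.14,180)],0.7,vmax=32)
E
```

```text
7 rows; at [0.4933 0.1915 0.1725] 174.08 w 0.0355 t 22.4
[[0.0,0.0,-0.005,-0.035,-0.121,0.018,0.7],[0.0,0.0,-0.005,-0.033,-0.122,0.018,0.7],[0.0,0.0,-0.005,-0.031,-0.122,0.018,0.7],[0.0,0.0,-0.005,-0.029,-0.123,0.018,0.7],[0.0,0.0,-0.005,-0.027,-0.123,0.019,0.7],[0.0,0.0,-0.005,-0.026,-0.123,0.019,0.7],[0.0,0.0,-0.005,-0.024,-0.124,0.019,0.7]]
```

{"api": "step_arm", "payload": {"motion": [[0,0,-0.005,-0.035,-0.12,0,0.7],[0,0,-0.005,-0.033,-0.122,0,0.7],[0,0,-0.005,-0.03,-0.122,0,0.7],[0,0,-0.005,-0.03,-0.122,0.01,0.7],[0,0,-0.005,-0.027,-0.12,0.02,0.7],[0,0,-0.005,-0.026,-0.11,0.04,0.7],[0,0,0,-0.01,-0.07,0.03,0.7],[0,0,0,0,0,0,0.7],[0,0,0,0,0,0,0.7]]}}

```text
time: 23.13
tool_pos: [0.5296, -0.0185, 0.1497]
eef_rot: [0.002, 1.0, 0.001, 0.003]
wrist_force: [-0.3, 0.2, -1.4]
grip_width: 0.0355
```

```bash
python3 - <<'E'
from h import *
plan([(.5316,-.0258,.10,180)],0.7,vmax=32)
E
```

```text
2 rows; at [ 0.5296 -0.0185  0.1497] 179.82 w 0.0355 t 23.1
[[0.0,0.001,-0.001,-0.003,-0.015,0.099,0.7],[0.0,0.001,-0.001,-0.004,-0.015,0.099,0.7]]
```

{"api": "step_arm", "payload": {"motion": [[0,0.001,-0.001,-0.004,-0.018,0.08,0.7],[0,0.001,0,-0.004,-0.016,0.08,0.7],[0,0,0,0,0,0.03,0.7],[0,0,0,0,0,0,0.7],[0,0,0,0,0,0,0.7],[0,0,0,0,0,0,0.7]]}}

```text
time: 23.63
tool_pos: [0.5323, -0.0241, 0.1031]
eef_rot: [-0.001, 1.0, 0.001, 0.001]
wrist_force: [0.0, -0.1, -3.0]
grip_width: 0.0352
```

```bash
python3 - <<'E'
from h import *
plan([(.5316,-.0258,.0855,180)],0.7,vmax=32)
s=snap('side','s10.png')
b=cv2.imread('pics/s10.png')
cv2.imwrite('pics/s10z.png',cv2.resize(b[150:310,250:430],None,fx=4,fy=3.75,interpolation=cv2.INTER_CUBIC))
E
```

```text
1 rows; at [ 0.5323 -0.0241  0.1031] -179.93 w 0.0352 t 23.6
[[0.001,0.001,0.0,0.003,-0.007,0.07,0.7]]
```

View pics/s10z.png

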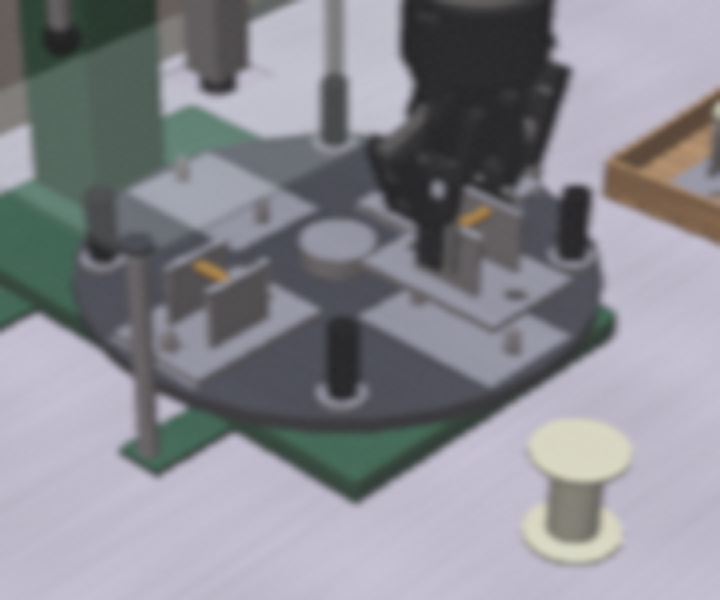

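{"api": "step_arm", "payload": {"motion": [[0.001,0.001,0,0.003,-0.008,0.02,0.7],[0,0,0,0,0,0.03,0.7],[0,0,0,0,0,0.02,0.7],[0,0,0,0,0,0,0.7],[0,0,0,0,0,0,0.7]]}}

```text
time: 24.1
tool_pos: [0.5329, -0.0256, 0.0862]
eef_rot: [-0.001, 1.0, -0.001, 0.001]
wrist_force: [-0.2, -0.8, -3.3]
grip_width: 0.0355
```

```bash
python3 - <<'E'
from h import *
plan([(.5316,-.0258,.072,180)],0.7,vmax=32)
E
```

```text
1 rows; at [ 0.5329 -0.0256  0.0862] -179.87 w 0.0355 t 24.1
[[-0.001,0.001,0.001,0.006,-0.001,0.057,0.7]]
```

{"api": "step_arm", "payload": {"motion": [[0,0.001,0.001,0.006,0,0.016,0.7],[0,0,0,0,0,0.016,0.7],[0,0,0,0,0,0.016,0.7],[0,0,0,0,0,0,0.7]]}}

```text
time: 24.43
tool_pos: [0.5313, -0.0257, 0.0731]
eef_rot: [0.001, 1.0, -0.001, -0.0]
wrist_force: [-0.9, 0.0, -2.3]
grip_width: 0.0355
```

{"api": "step_arm", "payload": {"motion": [[0,0,0,0,0,0.014,0.7],[0,0,0,0,0,0.008,0.7],[0,0,0,0,0,0.006,0.7]]}}

```text
time: 24.68
tool_pos: [0.5315, -0.0259, 0.0669]
eef_rot: [0.001, 1.0, -0.001, -0.0]
wrist_force: [-15.8, -4.0, 65.5]
grip_width: 0.0353
```

{"api": "step_arm", "payload": {"motion": [[0,0,0,0,0,-0.006,0.7],[0,0,0,0,0,0,0.2],[0,0,0,0,0,0,0.2],[0,0,0,0,0,0,0.2],[0,0,0,0,0,-0.04,0.2],[0,0,0,0,0,-0.1,0.2],[0,0,0,0,0,-0.12,0.2],[0,0,0,0,0,-0.02,0.2],[0,0,0,0,0,0,0.2]]}}

```text
time: 25.43
tool_pos: [0.5313, -0.0258, 0.1427]
eef_rot: [0.001, 1.0, -0.001, -0.0]
wrist_force: [0.1, 0.4, -0.4]
grip_width: 0.0681
```

```bash
python3 - <<'E'
from h import *
plan([(.5295,-.1176,.14,225)],0.4)
s=snap('side','s11.png')
b=cv2.imread('pics/s11.png')
cv2.imwrite('pics/s11z.png',cv2.resize(b[150:310,250:430],None,fx=4,fy=3.75,interpolation=cv2.INTER_CUBIC))
E
```

```text
7 rows; at [ 0.5313 -0.0258  0.1427] 179.9 w 0.0681 t 25.4
[[0.0,0.0,-0.036,0.001,-0.052,0.002,0.4],[0.0,0.0,-0.036,0.007,-0.052,0.002,0.4],[0.0,0.0,-0.036,0.013,-0.051,0.002,0.4],[0.0,0.0,-0.036,0.018,-0.049,0.002,0.4],[0.0,0.0,-0.036,0.024,-0.047,0.002,0.4],[0.0,0.0,-0.036,0.029,-0.044,0.002,0.4],[0.0,0.0,-0.036,0.033,-0.04,0.002,0.4]]
```

View pics/s11z.png

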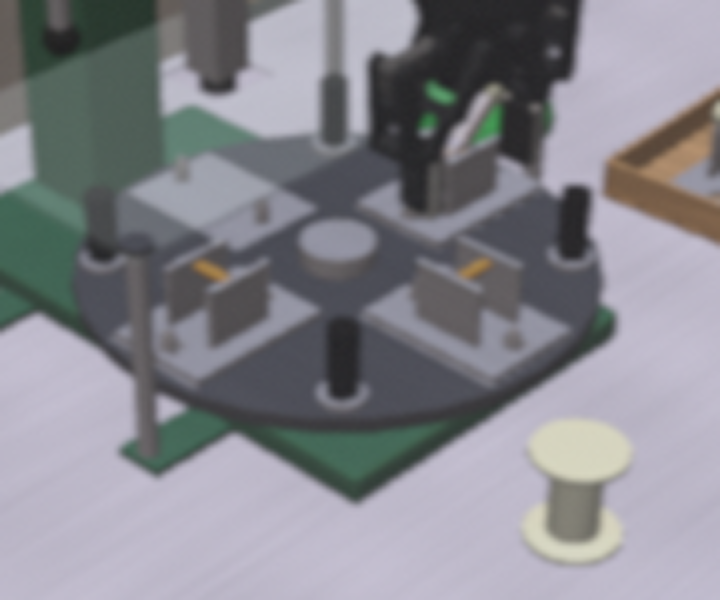

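Second bracket is seated flush. Now to the right-front post.

{"api": "step_arm", "payload": {"motion": [[0,0,-0.036,0,-0.052,0,0.4],[0,0,-0.036,0.005,-0.052,0,0.4],[0,0,-0.036,0.01,-0.05,0,0.4],[0,0,-0.036,0.016,-0.049,0,0.4],[0,0,-0.034,0.02,-0.045,0,0.4],[0,0,-0.034,0.024,-0.042,0,0.4],[0,0,-0.03,0.025,-0.035,0,0.4],[0,0,0,0,0,0,0.4],[0,0,0,0,0,0,0.4]]}}

```text
time: 26.23
tool_pos: [0.531, -0.1149, 0.1358]
eef_rot: [-0.386, 0.922, 0.002, -0.004]
wrist_force: [0.6, 0.1, 0.2]
grip_width: 0.0512
```

```bash
python3 - <<'E'
from h import *
plan([(.5295,-.1176,.12,225)],0.4)
E
```

```text
1 rows; at [ 0.531  -0.1149  0.1358] -134.57 w 0.0512 t 26.2
[[0.002,-0.002,0.002,0.011,-0.004,0.063,0.4]]
```

{"api": "step_arm", "payload": {"motion": [[0.002,-0.002,0.002,0.01,-0.004,0.04,0.4],[0,0,0,0,0,0.08,0.4],[0,0,0,0,0,0.08,0.4],[0,0,0,0,0,0.06,0.4],[0,0,0,0,0,0.02,0.4],[0,0,0,0,0,0,0.4]]}}

```text
time: 26.73
tool_pos: [0.5289, -0.1142, 0.0616]
eef_rot: [-0.374, 0.927, 0.001, -0.0]
wrist_force: [0.3, 0.6, -0.7]
grip_width: 0.0512
```

```bash
python3 - <<'E'
from h import *
plan([(.5295,-.1176,.068,225)],0.4)
E
```

```text
1 rows; at [ 0.5289 -0.1142  0.0616] -136.03 w 0.0512 t 26.7
[[0.0,0.0,-0.006,0.008,-0.012,-0.025,0.4]]
```

{"api": "step_arm", "payload": {"motion": [[0,0,-0.006,0.008,-0.012,-0.025,0.4],[0,0,0,0,0,0,0.9],[0,0,0,0,0,0,0.9],[0,0,0,0,0,0,0.9],[0,0,0,0,0,0,0.9],[0,0,0,0,0,0,0.9]], "grip_force": 50}}

```text
time: 27.23
tool_pos: [0.5301, -0.1171, 0.0704]
eef_rot: [-0.383, 0.924, 0.0, 0.0]
wrist_force: [1.8, 0.9, -13.7]
grip_width: 0.0165
```

{"api": "step_arm", "payload": {"motion": [[0,0,0.028,0,0.046,0,0.9],[0,0,0.028,-0.003,0.046,0,0.9],[0,0,0.028,-0.003,0.046,0,0.9],[0,0,0.028,-0.003,0.046,0,0.9],[0,0,0.028,-0.003,0.046,0,0.9],[0,0,0.028,-0.003,0.046,0,0.9]]}}

```text
time: 27.73
tool_pos: [0.4975, -0.0585, 0.0704]
eef_rot: [-0.118, 0.993, -0.001, 0.002]
wrist_force: [4.1, -0.4, -12.3]
grip_width: 0.0164
```

```bash
python3 - <<'E'
from h import *
arc(-60,.9)
E
```

```text
angle -165.72668159090767 r 0.13099635656848946 F [  4.1  -0.4 -12.3] [ 0.06 -0.48  0.55]
12 rows; at [ 0.4975 -0.0585  0.0704] -166.41 w 0.0164 t 27.7
[[-0.001,0.001,0.028,0.003,0.046,0.0,0.9],[0.0,0.0,0.028,-0.001,0.046,0.0,0.9],[0.0,0.0,0.028,-0.001,0.046,0.0,0.9],[0.0,0.0,0.028,-0.001,0.046,0.0,0.9],[0.0,0.0,0.028,-0.001,0.046,0.0,0.9],[0.0,0.0,0.028,-0.001,0.046,0.0,0.9],[0.0,0.0,0.028,-0.001,0.046,0.0,0.9],[0.0,0.0,0.028,-0.001,0.046,0.0,0.9],[0.0,0.0,0.028,-0.001,0.046,0.0,0.9],[0.0,0.0,0.028,-0.001,0.046,0.0,0.9],[0.0,0.0,0.028,-0.001,0.046,0.0,0.9],[0.0,0.0,0.028,-0.001,0.046,0.0,0.9]]
```

{"api": "step_arm", "payload": {"motion": [[-0.001,0.001,0.028,0.002,0.046,0,0.9],[0,0,0.028,-0.002,0.046,0,0.9],[0,0,0.028,-0.002,0.046,0,0.9],[0,0,0.028,-0.002,0.046,0,0.9],[0,0,0.028,-0.002,0.046,0,0.9],[0,0,0.028,-0.002,0.046,0,0.9],[0,0,0.028,-0.002,0.046,0,0.9],[0,0,0.028,-0.002,0.046,0,0.9],[0,0,0.028,-0.002,0.046,0,0.9],[0,0,0.028,-0.002,0.046,0,0.9],[0,0,0.02,-0.002,0.03,0,0.9],[0,0,0,0,0,0,0.9]]}}

```text
time: 28.73
tool_pos: [0.5274, 0.0628, 0.0705]
eef_rot: [0.372, 0.928, 0.001, 0.001]
wrist_force: [2.9, -3.3, -7.4]
grip_width: 0.0163
```

{"api": "step_arm", "payload": {"motion": [[0,0,0.003,0,0.005,0,0.9],[0,0,0,0,0,0,0.4],[0,0,0,0,0,0,0.4],[0,0,0,0,0,0,0.4],[0,0,0,0,0,-0.08,0.4],[0,0,0,0,0,-0.12,0.3],[0,0,0,0,0,-0.12,0.2],[0,0,0,0,0,-0.05,0.2],[0,0,0,0,0,0,0.2]]}}

```text
time: 29.48
tool_pos: [0.5269, 0.0619, 0.1674]
eef_rot: [0.375, 0.927, 0.001, 0.0]
wrist_force: [1.3, 0.4, 0.1]
grip_width: 0.0685
```

```bash
python3 - <<'E'
from h import *
plan([(.5296,-.0258,.16,180)],0.2)
s=snap('side','s12.png')
b=cv2.imread('pics/s12.png')
cv2.imwrite('pics/s12z.png',cv2.resize(b[130:310,230:430],None,fx=3.5,fy=3.3,interpolation=cv2.INTER_CUBIC))
E
```

```text
7 rows; at [0.5269 0.0619 0.1674] 136.01 w 0.0685 t 29.5
[[0.0,0.0,-0.035,-0.036,-0.035,0.004,0.2],[0.0,0.0,-0.035,-0.032,-0.039,0.004,0.2],[0.0,0.0,-0.035,-0.027,-0.042,0.004,0.2],[0.0,0.0,-0.035,-0.023,-0.045,0.004,0.2],[0.0,0.0,-0.035,-0.018,-0.047,0.004,0.2],[0.0,0.0,-0.035,-0.012,-0.049,0.004,0.2],[0.0,0.0,-0.035,-0.007,-0.05,0.004,0.2]]
```

View pics/s12z.png

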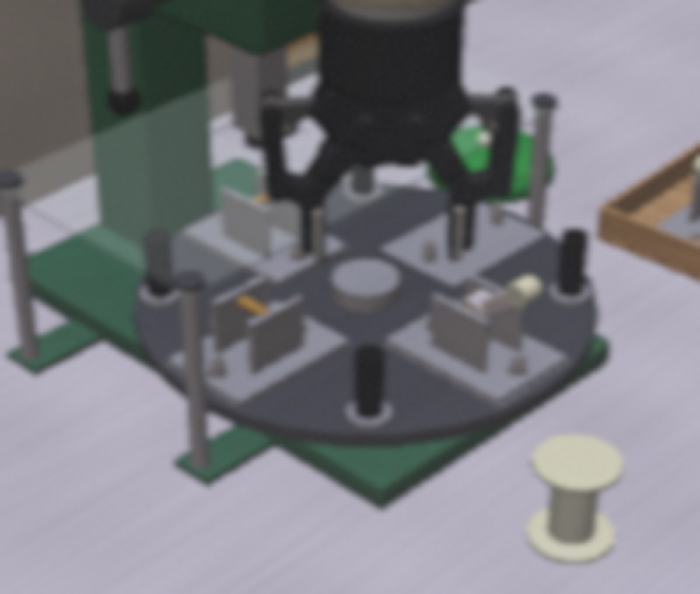

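Dial clicked in again, the second finished bracket is at the front, both bare ones under the guard.

{"api": "step_arm", "payload": {"motion": [[0,0,-0.035,-0.036,-0.035,0,0.2],[0,0,-0.035,-0.032,-0.039,0,0.2],[0,0,-0.035,-0.028,-0.042,0,0.2],[0,0,-0.035,-0.025,-0.045,0,0.2],[0,0,-0.035,-0.02,-0.047,0,0.2],[0,0,-0.035,-0.015,-0.045,0,0.2],[0,0,-0.03,-0.012,-0.04,0,0.2],[0,0,0,0,0,0,0.2],[0,0,0,0,0,0,0.2]]}}

```text
time: 30.28
tool_pos: [0.5291, -0.0278, 0.1586]
eef_rot: [-0.011, 1.0, 0.001, -0.004]
wrist_force: [-0.6, -0.1, 0.0]
grip_width: 0.0684
```

```bash
python3 - <<'E'
from h import *
plan([(.5296,-.0258,.15,180)],0.2)
E
```

```text
1 rows; at [ 0.5291 -0.0278  0.1586] -178.79 w 0.0684 t 30.3
[[0.001,-0.002,0.007,-0.002,0.008,0.034,0.2]]
```

{"api": "step_arm", "payload": {"motion": [[0.001,-0.002,0.007,-0.002,0.008,0.03,0.2],[0,0,0,0,0,0.09,0.2],[0,0,0,0,0,0.1,0.2],[0,0,0,0,0,0.08,0.2],[0,0,0,0,0,0.03,0.2],[0,0,0,0,0,0,0.2]]}}

```text
time: 30.78
tool_pos: [0.5282, -0.0233, 0.0715]
eef_rot: [0.01, 1.0, -0.001, -0.001]
wrist_force: [-0.8, -0.8, 0.6]
grip_width: 0.0682
```

```bash
python3 - <<'E'
from h import *
plan([(.5296,-.0258,.067,180)],0.2)
E
```

```text
1 rows; at [ 0.5282 -0.0233  0.0715] 178.81 w 0.0682 t 30.8
[[0.0,0.0,-0.007,-0.006,-0.01,0.018,0.2]]
```

{"api": "step_arm", "payload": {"motion": [[0,0,-0.007,-0.006,-0.01,0.016,0.2],[0,0,0,0,0,0.006,0.7],[0,0,0,0,0,0.006,0.7],[0,0,0,0,0,0.004,0.7],[0,0,0,0,0,0,0.7],[0,0,0,0,0,0,0.7],[0,0,0,0,0,-0.02,0.7],[0,0,0,0,0,-0.03,0.7]], "grip_force": 50}}

```text
time: 31.45
tool_pos: [0.5303, -0.0254, 0.0785]
eef_rot: [-0.0, 1.0, -0.001, -0.0]
wrist_force: [-0.1, -0.4, -3.8]
grip_width: 0.0351
```

```bash
python3 - <<'E'
from h import *
plan([(.53,-.0261,.17,180),(.432,-.3355,.15,92)],0.7,vmax=35)
E
```

```text
16 rows; at [ 0.5303 -0.0254  0.0785] -179.99 w 0.0351 t 31.4
[[0.0,0.0,0.0,0.0,-0.001,-0.122,0.7],[0.0,0.0,0.0,0.0,-0.001,-0.122,0.7],[0.0,0.0,0.0,0.0,-0.001,-0.122,0.7],[0.0,0.0,0.038,0.03,-0.095,0.006,0.7],[0.0,0.0,0.038,0.019,-0.098,0.006,0.7],[0.0,0.0,0.038,0.007,-0.1,0.006,0.7],[0.0,0.0,0.038,-0.005,-0.1,0.006,0.7],[0.0,0.0,0.038,-0.016,-0.098,0.006,0.7],[0.0,0.0,0.038,-0.028,-0.096,0.006,0.7],[0.0,0.0,0.038,-0.039,-0.092,0.006,0.7],[0.0,0.0,0.038,-0.05,-0.087,0.006,0.7],[0.0,0.0,0.038,-0.06,-0.08,0.006,0.7],[0.0,0.0,0.038,-0.069,-0.073,0.006,0.7],[0.0,0.0,0.038,-0.077,-0.064,0.006,0.7],[0.0,0.0,0.038,-0.084,-0.055,0.006,0.7],[0.0,0.0,0.038,-0.089,-0.044,0.006,0.7]]
```

{"api": "step_arm", "payload": {"motion": [[0,0,0,0,0,-0.12,0.7],[0,0,0,0,0,-0.12,0.7],[0,0,0,0,0,-0.12,0.7],[0,0,0,0,0,0,0.7],[0,0,0.038,0.03,-0.095,0,0.7],[0,0,0.038,0.02,-0.098,0,0.7],[0,0,0.038,0.007,-0.1,0,0.7],[0,0,0.038,-0.005,-0.1,0,0.7],[0,0,0.038,-0.016,-0.098,0,0.7],[0,0,0.038,-0.028,-0.096,0,0.7],[0,0,0.038,-0.04,-0.092,0,0.7],[0,0,0.038,-0.05,-0.087,0,0.7]]}}

```text
time: 32.45
tool_pos: [0.4662, -0.2183, 0.1809]
eef_rot: [0.474, 0.881, 0.001, 0.004]
wrist_force: [1.3, 0.2, -3.3]
grip_width: 0.0355
```

```bash
python3 - <<'E'
from h import *
plan([(.432,-.3355,.15,92)],0.7,vmax=35)
E
```

```text
5 rows; at [ 0.4662 -0.2183  0.1809] 123.46 w 0.0355 t 32.5
[[0.0,0.0,0.035,-0.063,-0.075,0.025,0.7],[0.0,0.0,0.035,-0.071,-0.067,0.025,0.7],[0.0,0.0,0.035,-0.078,-0.059,0.025,0.7],[0.0,0.0,0.035,-0.084,-0.05,0.025,0.7],[0.0,0.0,0.035,-0.089,-0.041,0.025,0.7]]
```

{"api": "step_arm", "payload": {"motion": [[0,0,0.035,-0.063,-0.075,0.02,0.7],[0,0,0.035,-0.07,-0.067,0.025,0.7],[0,0,0.035,-0.078,-0.06,0.025,0.7],[0,0,0.033,-0.08,-0.048,0.025,0.7],[0,0,0.026,-0.065,-0.03,0.025,0.7],[0,0,0,0,0,0,0.7],[0,0,0,0,0,0,0.7]]}}

```text
time: 33.03
tool_pos: [0.4281, -0.3376, 0.1518]
eef_rot: [0.697, 0.717, 0.002, 0.006]
wrist_force: [0.5, 0.5, -3.0]
grip_width: 0.0357
```

```bash
python3 - <<'E'
from h import *
plan([(.432,-.3355,.06,92)],0.7,vmax=30)
s=snap('side','s13.png');snap('top','t13.png')
b=cv2.imread('pics/s13.png');t=cv2.imread('pics/t13.png')
a=cv2.resize(b[100:320,330:580],(400,352));c=cv2.resize(t[180:360,360:540],(390,390))
o=np.zeros((400,800,3),np.uint8);o[:352,:400]=a;o[:390,405:795]=c;cv2.imwrite('pics/s13z.png',o)
E
```

```text
4 rows; at [ 0.4281 -0.3376  0.1518] 91.65 w 0.0357 t 33.0
[[0.001,0.0,0.0,0.002,0.003,0.092,0.7],[0.001,0.0,0.0,0.002,0.003,0.092,0.7],[0.001,0.0,0.0,0.002,0.003,0.092,0.7],[0.001,0.0,0.0,0.002,0.004,0.092,0.7]]
```

View pics/s13z.png

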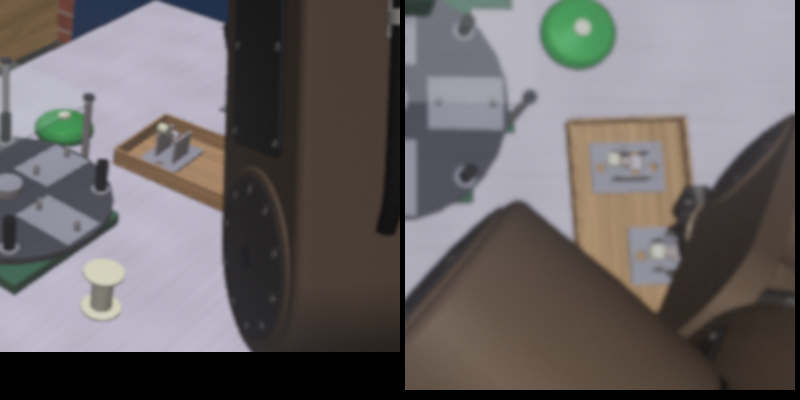

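{"api": "step_arm", "payload": {"motion": [[0.001,0,0,0.002,0.003,0.09,0.7],[0.001,0,0,0.002,0.003,0.09,0.7],[0.001,0,0,0.002,0.003,0.09,0.7],[0.001,0,0,0.002,0.003,0.09,0.7],[0,0,0,0,0,0.05,0.7],[0,0,0,0,0,0.02,0.7],[0,0,0,0,0,0,0.7]]}}

```text
time: 33.72
tool_pos: [0.4372, -0.3308, 0.0448]
eef_rot: [0.69, 0.724, -0.002, 0.005]
wrist_force: [0.1, -0.2, -3.7]
grip_width: 0.0355
```

```bash
python3 - <<'E'
from h import *
plan([(.432,-.3355,.03,92)],0.7,vmax=30)
E
```

```text
1 rows; at [ 0.4372 -0.3308  0.0448] 92.73 w 0.0355 t 33.7
[[0.001,0.003,0.004,-0.017,-0.022,0.059,0.7]]
```

{"api": "step_arm", "payload": {"motion": [[0.001,0.003,0.004,-0.017,-0.022,0.03,0.7],[0,0,0,0,0,0.03,0.7],[0,0,0,0,0,0.02,0.7],[0,0,0,0,0,0,0.7],[0,0,0,0,0,0,0.7]]}}

```text
time: 34.13
tool_pos: [0.4333, -0.3361, 0.0259]
eef_rot: [0.694, 0.72, 0.001, 0.002]
wrist_force: [0.2, -0.4, -2.7]
grip_width: 0.0356
```

{"api": "step_arm", "payload": {"motion": [[0,0,0,0,0,0.02,0.7],[0,0,0,0,0,0.01,0.7],[0,0,0,0,0,0.006,0.7]]}}

```text
time: 34.38
tool_pos: [0.4339, -0.3369, 0.0173]
eef_rot: [0.694, 0.72, 0.001, 0.003]
wrist_force: [-0.1, -0.0, -3.3]
grip_width: 0.0349
```

{"api": "step_arm", "payload": {"motion": [[0,0,0,0,0,0.008,0.7],[0,0,0,0,0,0.004,0.7]]}}

```text
time: 34.55
tool_pos: [0.434, -0.3369, 0.014]
eef_rot: [0.694, 0.72, 0.001, 0.003]
wrist_force: [-1.6, -2.9, 13.0]
grip_width: 0.0358
```

Touching the floor at 13 N; release and retreat, then move toward the front to look.

{"api": "step_arm", "payload": {"motion": [[0,0,0,0,0,0,0.3],[0,0,0,0,0,0,0.3],[0,0,0,0,0,0,0.3],[0,0,0,0,0,-0.04,0.3],[0,0,0,0,0,-0.1,0.3],[0,0,0,0,0,-0.15,0.3],[0,0,0,0,0,-0.15,0.3],[0,0,0,0,0,-0.15,0.3],[0,0,0,0,0,-0.15,0.3],[0,0,0,0,0,-0.05,0.3]]}}

```text
time: 35.38
tool_pos: [0.4309, -0.3343, 0.2211]
eef_rot: [0.694, 0.72, 0.0, -0.0]
wrist_force: [1.1, -1.1, 1.1]
grip_width: 0.06
```

```bash
python3 - <<'E'
from h import *
plan([(.50,-.08,.20,130)],0.2,vmax=38)
E
```

```text
7 rows; at [ 0.4309 -0.3343  0.2211] 92.09 w 0.06 t 35.4
[[0.0,0.0,-0.03,0.144,0.045,0.012,0.2],[0.0,0.0,-0.03,0.139,0.058,0.012,0.2],[0.0,0.0,-0.03,0.133,0.071,0.012,0.2],[0.0,0.0,-0.03,0.126,0.083,0.012,0.2],[0.0,0.0,-0.03,0.117,0.095,0.012,0.2],[0.0,0.0,-0.03,0.108,0.105,0.012,0.2],[0.0,0.0,-0.03,0.097,0.115,0.012,0.2]]
```

{"api": "step_arm", "payload": {"motion": [[0,0,-0.03,0.144,0.045,0.01,0.2],[0,0,-0.03,0.14,0.058,0.01,0.2],[0,0,-0.03,0.133,0.07,0.01,0.2],[0,0,-0.03,0.126,0.083,0.01,0.2],[0,0,-0.03,0.117,0.095,0.01,0.2],[0,0,-0.03,0.108,0.105,0.01,0.2],[0,0,-0.03,0.097,0.115,0.01,0.2],[0,0,0,0,0,0,0.2]]}}

```text
time: 36.05
tool_pos: [0.503, -0.0733, 0.2172]
eef_rot: [0.412, 0.911, -0.001, 0.011]
wrist_force: [-0.8, -0.6, -0.1]
grip_width: 0.0681
```

```bash
python3 - <<'E'
from h import *
s=snap('side','s14.png');t=snap('top','t14.png')
for o in grey_brackets(t): print(o)
plan([(.49,.1,.20,170),(.5626,.3812,.15,174)],0.2,vmax=38)
E
```

```text
(0.4222665100097656, 0.3896795654296875, 94.49421691894531, 69.42855072021484, -23.935165405273438, 833.5, array([199.17475728, 302.73786408]))
(0.562853271484375, 0.3807532348632813, 93.39774322509766, 67.24937438964844, -7.0661773681640625, 732.5, array([204.8317757 , 251.78504673]))
(0.6681806640625, 0.48510113525390625, 96.60797882080078, 71.21977233886719, -69.39725494384766, 776.0, array([170.00961538, 214.81730769]))
14 rows; at [ 0.5025 -0.0771  0.2174] 130.93 w 0.0682 t 36.1
[[0.0,0.001,-0.036,0.095,0.071,0.01,0.2],[0.0,0.001,-0.036,0.086,0.081,0.01,0.2],[0.0,0.001,-0.036,0.076,0.091,0.011,0.2],[0.0,0.001,-0.036,0.066,0.099,0.011,0.2],[0.0,0.001,-0.036,0.054,0.105,0.011,0.2],[0.0,0.001,-0.036,0.042,0.111,0.011,0.2],[0.0,0.0,-0.003,-0.011,0.145,0.025,0.2],[0.0,0.0,-0.003,-0.013,0.145,0.025,0.2],[0.0,0.0,-0.003,-0.014,0.145,0.025,0.2],[0.0,0.0,-0.003,-0.015,0.144,0.025,0.2],[0.0,0.0,-0.003,-0.016,0.144,0.025,0.2],[0.0,0.0,-0.003,-0.018,0.144,0.025,0.2],[0.0,0.0,-0.003,-0.019,0.144,0.025,0.2],[0.0,0.0,-0.003,-0.02,0.144,0.025,0.2]]
```

View pics/t14.png

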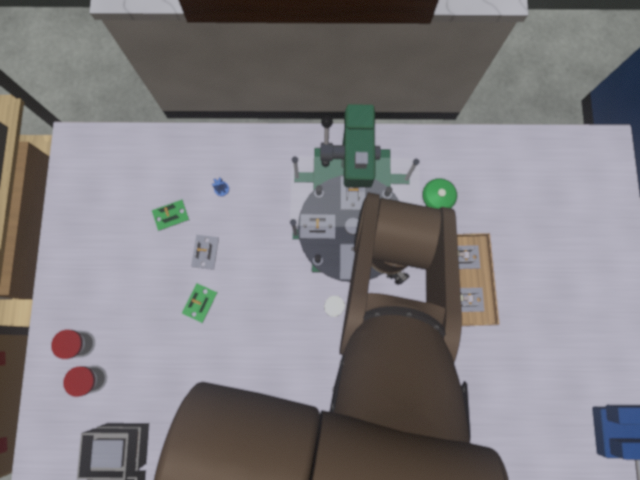

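View pics/s14.png

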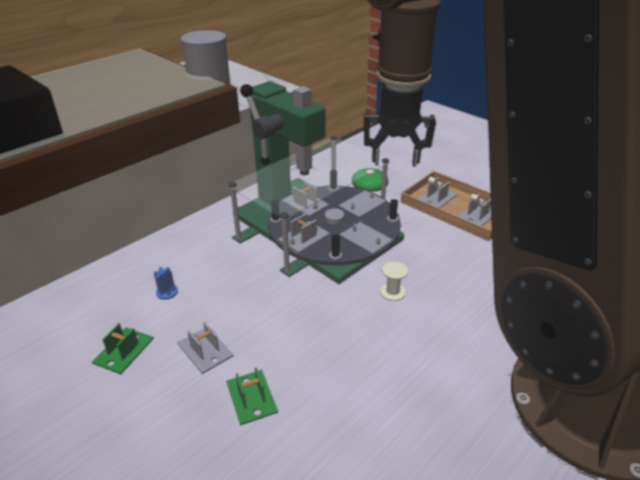

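{"api": "step_arm", "payload": {"motion": [[0,0.001,-0.036,0.095,0.07,0,0.2],[0,0.001,-0.036,0.086,0.08,0,0.2],[0,0.001,-0.036,0.076,0.09,0,0.2],[0,0.001,-0.036,0.066,0.1,0,0.2],[0,0.001,-0.036,0.054,0.105,0,0.2],[0,0.001,-0.036,0.042,0.11,0,0.2],[0,0,-0.002,-0.01,0.145,0.02,0.2],[0,0,-0.002,-0.013,0.145,0.025,0.2],[0,0,-0.002,-0.014,0.145,0.025,0.2],[0,0,-0.002,-0.015,0.145,0.025,0.2],[0,0,-0.002,-0.016,0.145,0.025,0.2],[0,0,-0.002,-0.018,0.14,0.025,0.2]]}}

```text
time: 37.15
tool_pos: [0.5473, 0.3061, 0.1865]
eef_rot: [0.071, 0.997, -0.002, 0.006]
wrist_force: [0.5, -0.6, -0.0]
grip_width: 0.0679
```

```bash
python3 - <<'E'
from h import *
plan([(.5629,.3812,.14,173.5)],0.2,vmax=38)
E
```

```text
3 rows; at [0.5473 0.3061 0.1865] 171.91 w 0.0679 t 37.1
[[0.0,0.001,-0.003,-0.006,0.102,0.062,0.2],[0.0,0.001,-0.003,-0.007,0.102,0.062,0.2],[0.0,0.001,-0.003,-0.008,0.102,0.062,0.2]]
```

{"api": "step_arm", "payload": {"motion": [[0,0.001,-0.003,-0.006,0.1,0.06,0.2],[0,0.001,-0.003,-0.007,0.09,0.06,0.2],[0,0.001,-0.003,-0.008,0.07,0.06,0.2],[0,0,0,0,0,0,0.2],[0,0,0,0,0,0,0.2]]}}

```text
time: 37.57
tool_pos: [0.5676, 0.3731, 0.1404]
eef_rot: [0.06, 0.998, -0.001, 0.002]
wrist_force: [-0.9, -0.1, 0.3]
grip_width: 0.0684
```

```bash
python3 - <<'E'
from h import *
plan([(.5629,.3812,.07,173.5)],0.2,vmax=38)
E
```

```text
2 rows; at [0.5676 0.3731 0.1404] 173.16 w 0.0684 t 37.6
[[0.0,0.001,-0.001,0.012,0.015,0.141,0.2],[0.0,0.001,-0.001,0.012,0.015,0.141,0.2]]
```

{"api": "step_arm", "payload": {"motion": [[0,0.001,-0.001,0.016,0.018,0.1,0.2],[0,0.001,-0.001,0.014,0.016,0.1,0.2],[0,0,0,0,0,0.05,0.2],[0,0,0,0,0,0,0.2],[0,0,0,0,0,0,0.2]]}}

```text
time: 37.98
tool_pos: [0.5656, 0.3763, 0.0806]
eef_rot: [0.061, 0.998, -0.0, 0.001]
wrist_force: [1.7, -0.6, 1.2]
grip_width: 0.0681
```

```bash
python3 - <<'E'
from h import *
plan([(.5629,.3812,.02,173.5)],0.2,vmax=38)
s=snap('side','s15.png')
b=cv2.imread('pics/s15.png')
cv2.imwrite('pics/s15z.png',cv2.resize(b[230:430,100:340],None,fx=3,fy=3,interpolation=cv2.INTER_CUBIC))
E
```

```text
2 rows; at [0.5656 0.3763 0.0806] 172.98 w 0.0681 t 38.0
[[0.0,0.0,-0.001,0.007,0.009,0.121,0.2],[0.0,0.0,-0.001,0.007,0.009,0.121,0.2]]
```

View pics/s15z.png

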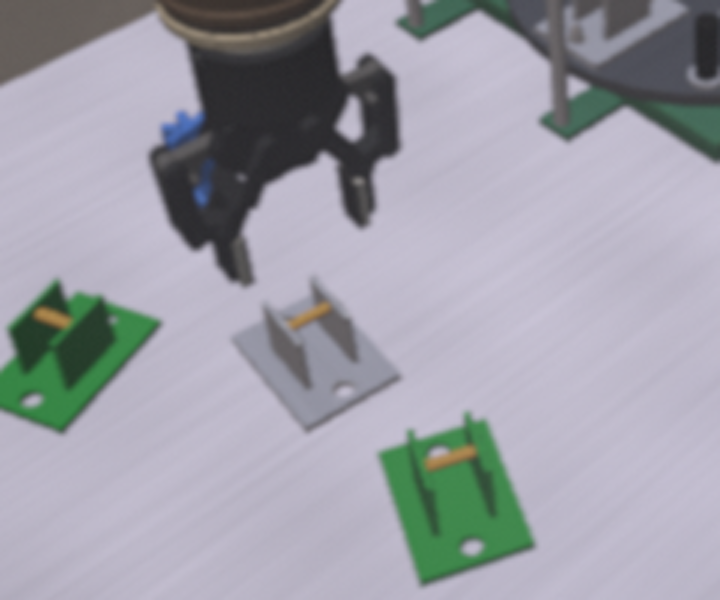

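{"api": "step_arm", "payload": {"motion": [[0,0,-0.001,0.01,0.014,0.08,0.2],[0,0,-0.001,0.006,0.012,0.08,0.2],[0,0,0,0,0,0.05,0.2],[0,0,0,0,0,0,0.2],[0,0,0,0,0,0,0.2]]}}

```text
time: 38.45
tool_pos: [0.5678, 0.3829, 0.0346]
eef_rot: [0.06, 0.998, 0.002, 0.005]
wrist_force: [-0.9, -0.8, 0.6]
grip_width: 0.0682
```

```bash
python3 - <<'E'
from h import *
plan([(.5629,.3812,.012,173.5)],0.2,vmax=38)
E
```

```text
1 rows; at [0.5678 0.3829 0.0346] 173.14 w 0.0682 t 38.5
[[0.002,0.003,-0.002,0.02,-0.009,0.09,0.2]]
```

{"api": "step_arm", "payload": {"motion": [[0.002,0.003,-0.002,0.024,-0.009,0.04,0.2],[0,0,0,0,0,0.03,0.2],[0,0,0,0,0,0.015,0.2],[0,0,0,0,0,0,0.2]]}}

```text
time: 38.78
tool_pos: [0.5628, 0.3815, 0.0148]
eef_rot: [0.057, 0.998, 0.0, 0.001]
wrist_force: [-0.8, -0.5, -0.3]
grip_width: 0.0682
```

```bash
python3 - <<'E'
from h import *
plan([(.5629,.3812,.012,173.5)],0.2,vmax=38)
E
```

```text
1 rows; at [0.5628 0.3815 0.0148] 173.5 w 0.0682 t 38.8
[[0.0,0.001,0.0,-0.001,-0.001,0.011,0.2]]
```

{"api": "step_arm", "payload": {"motion": [[0,0,0,0,0,0.011,0.2],[0,0,0,0,0,0.004,0.7],[0,0,0,0,0,0.004,0.7],[0,0,0,0,0,0,0.7],[0,0,0,0,0,0,0.7],[0,0,0,0,0,0,0.7],[0,0,0,0,0,0,0.7]], "grip_force": 50}}

```text
time: 39.37
tool_pos: [0.5631, 0.3817, 0.01]
eef_rot: [0.057, 0.998, 0.0, 0.001]
wrist_force: [0.4, -0.2, -2.3]
grip_width: 0.0354
```

```bash
python3 - <<'E'
from h import *
plan([(.5629,.37,.08,174),(.4965,.20,.18,175)],0.7,vmax=34)
E
```

```text
10 rows; at [0.5631 0.3817 0.01  ] 173.51 w 0.0354 t 39.4
[[0.0,0.0,-0.001,-0.002,-0.015,-0.093,0.7],[0.0,0.0,-0.001,-0.002,-0.015,-0.093,0.7],[0.0,0.0,-0.001,-0.002,-0.015,-0.093,0.7],[0.0,0.0,-0.001,0.028,-0.101,-0.057,0.7],[0.0,0.0,-0.001,0.028,-0.101,-0.057,0.7],[0.0,0.0,-0.001,0.028,-0.1,-0.057,0.7],[0.0,0.0,-0.001,0.028,-0.1,-0.057,0.7],[0.0,0.0,-0.001,0.029,-0.1,-0.057,0.7],[0.0,0.0,-0.001,0.029,-0.1,-0.057,0.7],[0.0,0.0,-0.001,0.029,-0.1,-0.057,0.7]]
```

{"api": "step_arm", "payload": {"motion": [[0,0,0,0,0,-0.08,0.7],[0,0,0,0,-0.015,-0.1,0.7],[0,0,0,0,-0.015,-0.1,0.7],[0,0,0,0.03,-0.1,-0.06,0.7],[0,0,0,0.03,-0.1,-0.06,0.7],[0,0,0,0.03,-0.1,-0.06,0.7],[0,0,0,0.03,-0.1,-0.06,0.7],[0,0,0,0.03,-0.1,-0.06,0.7],[0,0,0,0.03,-0.1,-0.06,0.7],[0,0,0,0.02,-0.08,-0.05,0.7],[0,0,0,0,0,0,0.7]]}}

```text
time: 40.28
tool_pos: [0.4868, 0.204, 0.1869]
eef_rot: [0.055, 0.998, -0.001, -0.001]
wrist_force: [1.0, -0.1, -2.3]
grip_width: 0.0356
```

```bash
python3 - <<'E'
from h import *
plan([(.5296,-.0258,.15,180)],0.7,vmax=34)
E
```

```text
7 rows; at [0.4868 0.204  0.1869] 173.69 w 0.0356 t 40.3
[[0.0,0.0,-0.005,-0.039,-0.128,0.021,0.7],[0.0,0.0,-0.005,-0.037,-0.128,0.021,0.7],[0.0,0.0,-0.005,-0.035,-0.129,0.021,0.7],[0.0,0.0,-0.005,-0.033,-0.129,0.021,0.7],[0.0,0.0,-0.005,-0.031,-0.13,0.021,0.7],[0.0,0.0,-0.005,-0.029,-0.13,0.021,0.7],[0.0,0.0,-0.005,-0.027,-0.131,0.021,0.7]]
```

{"api": "step_arm", "payload": {"motion": [[0,0,-0.005,-0.04,-0.125,0,0.7],[0,0,-0.005,-0.038,-0.128,0,0.7],[0,0,-0.005,-0.035,-0.128,0,0.7],[0,0,-0.005,-0.033,-0.128,0.01,0.7],[0,0,-0.005,-0.03,-0.128,0.03,0.7],[0,0,-0.005,-0.03,-0.12,0.04,0.7],[0,0,-0.004,-0.02,-0.09,0.04,0.7],[0,0,0,0,0,0,0.7],[0,0,0,0,0,0,0.7]]}}

```text
time: 41.03
tool_pos: [0.5322, -0.0199, 0.1578]
eef_rot: [-0.002, 1.0, -0.001, 0.002]
wrist_force: [0.3, 1.1, -4.1]
grip_width: 0.0356
```

```bash
python3 - <<'E'
from h import *
plan([(.5296,-.0258,.10,180)],0.7,vmax=34)
E
```

```text
2 rows; at [ 0.5322 -0.0199  0.1578] -179.82 w 0.0356 t 41.0
[[0.0,0.001,0.0,0.006,-0.012,0.116,0.7],[0.0,0.001,0.0,0.005,-0.012,0.116,0.7]]
```

{"api": "step_arm", "payload": {"motion": [[0,0.001,0,0.006,-0.014,0.08,0.7],[0,0.001,0,0.006,-0.012,0.08,0.7],[0,0,0,0,0,0.05,0.7],[0,0,0,0,0,0.01,0.7],[0,0,0,0,0,0,0.7],[0,0,0,0,0,0,0.7]]}}

```text
time: 41.53
tool_pos: [0.5303, -0.0234, 0.1023]
eef_rot: [-0.002, 1.0, -0.0, 0.0]
wrist_force: [1.1, 0.0, -2.6]
grip_width: 0.0354
```

```bash
python3 - <<'E'
from h import *
plan([(.5296,-.0258,.0825,180)],0.7,vmax=34)
s=snap('side','s16.png')
b=cv2.imread('pics/s16.png')
cv2.imwrite('pics/s16z.png',cv2.resize(b[150:310,250:430],None,fx=4,fy=3.75,interpolation=cv2.INTER_CUBIC))
E
```

```text
1 rows; at [ 0.5303 -0.0234  0.1023] -179.79 w 0.0354 t 41.5
[[0.0,0.0,0.001,0.003,-0.01,0.079,0.7]]
```

View pics/s16z.png

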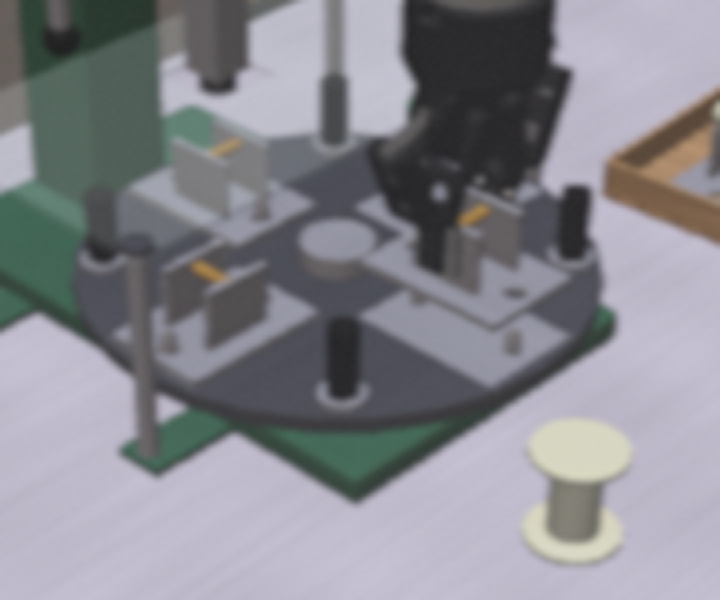

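{"api": "step_arm", "payload": {"motion": [[0,0,0.001,0.003,-0.011,0.02,0.7],[0,0,0,0,0,0.03,0.7],[0,0,0,0,0,0.02,0.7],[0,0,0,0,0,0,0.7],[0,0,0,0,0,0,0.7]]}}

```text
time: 42.0
tool_pos: [0.5314, -0.0258, 0.0857]
eef_rot: [-0.001, 1.0, -0.001, 0.002]
wrist_force: [0.0, -0.1, -2.9]
grip_width: 0.0354
```

```bash
python3 - <<'E'
from h import *
plan([(.5296,-.0258,.072,180)],0.7,vmax=34)
E
```

```text
1 rows; at [ 0.5314 -0.0258  0.0857] -179.94 w 0.0354 t 42.0
[[0.0,0.002,0.0,0.007,0.0,0.055,0.7]]
```

{"api": "step_arm", "payload": {"motion": [[0,0.002,0,0.009,0,0.01,0.7],[0,0,0,0,0,0.016,0.7],[0,0,0,0,0,0.016,0.7],[0,0,0,0,0,0,0.7]]}}

```text
time: 42.33
tool_pos: [0.529, -0.0259, 0.0744]
eef_rot: [-0.0, 1.0, -0.001, -0.001]
wrist_force: [0.4, -0.3, -3.3]
grip_width: 0.0355
```

{"api": "step_arm", "payload": {"motion": [[0,0,0,0,0,0.018,0.7],[0,0,0,0,0,0.01,0.7],[0,0,0,0,0,0,0.7]]}}

```text
time: 42.58
tool_pos: [0.529, -0.026, 0.0665]
eef_rot: [-0.0, 1.0, -0.001, -0.001]
wrist_force: [-0.6, -0.3, -3.6]
grip_width: 0.0354
```

{"api": "step_arm", "payload": {"motion": [[0,0,0,0,0,0.006,0.7],[0,0,0,0,0,0.004,0.7]]}}

```text
time: 42.75
tool_pos: [0.529, -0.026, 0.0648]
eef_rot: [-0.0, 1.0, -0.001, -0.001]
wrist_force: [-14.1, 0.7, 50.0]
grip_width: 0.0355
```

Seated (contact at the expected height). Release, then to the right-front post for the last index.

{"api": "step_arm", "payload": {"motion": [[0,0,0,0,0,-0.004,0.7],[0,0,0,0,0,0,0.2],[0,0,0,0,0,0,0.2],[0,0,0,0,0,0,0.2],[0,0,0,0,0,-0.04,0.2],[0,0,0,0,0,-0.1,0.2],[0,0,0,0,0,-0.12,0.2],[0,0,0,0,0,-0.02,0.2],[0,0,0,0,0,0,0.2]]}}

```text
time: 43.5
tool_pos: [0.5293, -0.0259, 0.1407]
eef_rot: [-0.0, 1.0, -0.001, -0.001]
wrist_force: [-0.2, -0.4, -0.4]
grip_width: 0.068
```

```bash
python3 - <<'E'
from h import *
plan([(.5295,-.1176,.14,225)],0.4)
s=snap('side','s17.png')
b=cv2.imread('pics/s17.png')
cv2.imwrite('pics/s17z.png',cv2.resize(b[150:310,250:430],None,fx=4,fy=3.75,interpolation=cv2.INTER_CUBIC))
E
```

```text
7 rows; at [ 0.5293 -0.0259  0.1407] -179.95 w 0.068 t 43.5
[[0.0,0.0,-0.036,0.0,-0.052,0.0,0.4],[0.0,0.0,-0.036,0.006,-0.052,0.0,0.4],[0.0,0.0,-0.036,0.012,-0.051,0.0,0.4],[0.0,0.0,-0.036,0.017,-0.049,0.0,0.4],[0.0,0.0,-0.036,0.023,-0.047,0.0,0.4],[0.0,0.0,-0.036,0.028,-0.044,0.0,0.4],[0.0,0.0,-0.036,0.033,-0.041,0.0,0.4]]
```

View pics/s17z.png

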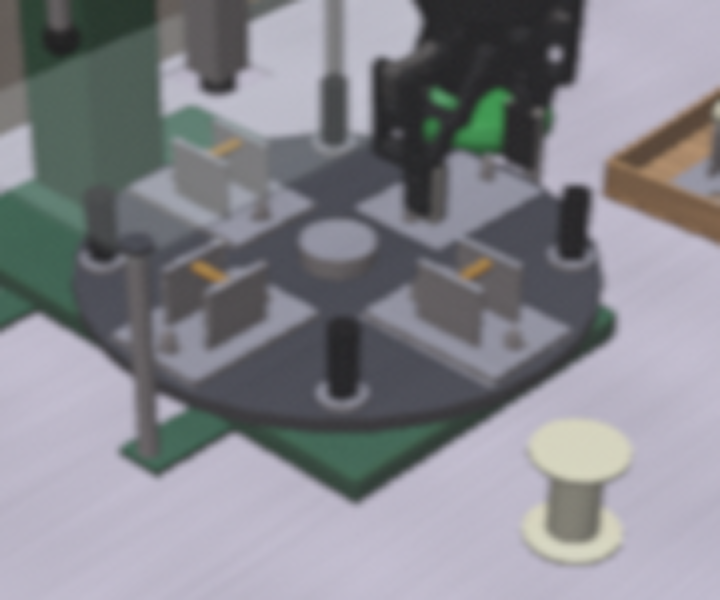

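{"api": "step_arm", "payload": {"motion": [[0,0,-0.036,0,-0.052,0,0.4],[0,0,-0.036,0.004,-0.052,0,0.4],[0,0,-0.036,0.01,-0.05,0,0.4],[0,0,-0.036,0.015,-0.049,0,0.4],[0,0,-0.034,0.02,-0.045,0,0.4],[0,0,-0.034,0.024,-0.042,0,0.4],[0,0,-0.03,0.025,-0.036,0,0.4],[0,0,0,0,0,0,0.4],[0,0,0,0,0,0,0.4]]}}

```text
time: 44.3
tool_pos: [0.53, -0.1153, 0.1342]
eef_rot: [-0.388, 0.922, 0.002, -0.004]
wrist_force: [-0.2, 0.7, -0.1]
grip_width: 0.0513
```

```bash
python3 - <<'E'
from h import *
plan([(.5295,-.1176,.12,225)],0.4)
E
```

```text
1 rows; at [ 0.53   -0.1153  0.1342] -134.39 w 0.0513 t 44.3
[[0.002,-0.002,0.003,0.008,-0.005,0.057,0.4]]
```

{"api": "step_arm", "payload": {"motion": [[0.002,-0.002,0.003,0.008,-0.01,0.04,0.4],[0,0,0,0,0,0.07,0.4],[0,0,0,0,0,0.07,0.4],[0,0,0,0,0,0.05,0.4],[0,0,0,0,0,0.02,0.4],[0,0,0,0,0,0,0.4]]}}

```text
time: 44.8
tool_pos: [0.5292, -0.1154, 0.0674]
eef_rot: [-0.375, 0.927, 0.001, -0.0]
wrist_force: [-0.9, -1.1, 0.2]
grip_width: 0.0513
```

```bash
python3 - <<'E'
from h import *
plan([(.5295,-.1176,.068,225)],0.4)
E
```

```text
1 rows; at [ 0.5292 -0.1154  0.0674] -135.91 w 0.0513 t 44.8
[[0.001,0.0,-0.005,0.005,-0.007,-0.002,0.4]]
```

{"api": "step_arm", "payload": {"motion": [[0,0,-0.005,0.005,-0.008,0,0.4],[0,0,0,0,0,0,0.9],[0,0,0,0,0,0,0.9],[0,0,0,0,0,0,0.9],[0,0,0,0,0,0,0.9],[0,0,0,0,0,0,0.9]], "grip_force": 50}}

```text
time: 45.3
tool_pos: [0.5301, -0.1171, 0.0687]
eef_rot: [-0.382, 0.924, 0.001, 0.0]
wrist_force: [1.6, -0.2, -12.3]
grip_width: 0.0169
```

{"api": "step_arm", "payload": {"motion": [[0,0,0.028,0,0.046,0,0.9],[0,0,0.028,-0.003,0.046,0,0.9],[0,0,0.028,-0.003,0.046,0,0.9],[0,0,0.028,-0.003,0.046,0,0.9],[0,0,0.028,-0.003,0.046,0,0.9],[0,0,0.028,-0.003,0.046,0,0.9]]}}

```text
time: 45.8
tool_pos: [0.4975, -0.0584, 0.0687]
eef_rot: [-0.118, 0.993, -0.0, 0.001]
wrist_force: [3.2, -0.8, -11.6]
grip_width: 0.0167
```

```bash
python3 - <<'E'
from h import *
arc(-60,.9)
E
```

```text
angle -165.78244750087683 r 0.13101889521847224 F [  3.2  -0.8 -11.6] [ 0.03 -0.47  0.53]
12 rows; at [ 0.4975 -0.0584  0.0687] -166.45 w 0.0167 t 45.8
[[0.0,0.001,0.028,0.002,0.046,0.0,0.9],[0.0,0.0,0.028,-0.001,0.046,0.0,0.9],[0.0,0.0,0.028,-0.001,0.046,0.0,0.9],[0.0,0.0,0.028,-0.001,0.046,0.0,0.9],[0.0,0.0,0.028,-0.001,0.046,0.0,0.9],[0.0,0.0,0.028,-0.001,0.046,0.0,0.9],[0.0,0.0,0.028,-0.001,0.046,0.0,0.9],[0.0,0.0,0.028,-0.001,0.046,0.0,0.9],[0.0,0.0,0.028,-0.001,0.046,0.0,0.9],[0.0,0.0,0.028,-0.001,0.046,0.0,0.9],[0.0,0.0,0.028,-0.001,0.046,0.0,0.9],[0.0,0.0,0.028,-0.001,0.046,0.0,0.9]]
```

{"api": "step_arm", "payload": {"motion": [[0,0.001,0.028,0.002,0.046,0,0.9],[0,0,0.028,-0.002,0.046,0,0.9],[0,0,0.028,-0.002,0.046,0,0.9],[0,0,0.028,-0.002,0.046,0,0.9],[0,0,0.028,-0.002,0.046,0,0.9],[0,0,0.028,-0.002,0.046,0,0.9],[0,0,0.028,-0.002,0.046,0,0.9],[0,0,0.028,-0.002,0.046,0,0.9],[0,0,0.028,-0.002,0.046,0,0.9],[0,0,0.028,-0.002,0.046,0,0.9],[0,0,0.02,-0.002,0.03,0,0.9],[0,0,0,0,0,0,0.9]]}}

```text
time: 46.8
tool_pos: [0.5278, 0.0631, 0.0688]
eef_rot: [0.372, 0.928, 0.0, 0.001]
wrist_force: [3.7, -3.1, -8.8]
grip_width: 0.0166
```

{"api": "step_arm", "payload": {"motion": [[0,0,0.003,0,0.005,0,0.9],[0,0,0,0,0,0,0.4],[0,0,0,0,0,0,0.4],[0,0,0,0,0,0,0.4],[0,0,0,0,0,-0.08,0.4],[0,0,0,0,0,-0.12,0.4],[0,0,0,0,0,-0.12,0.4],[0,0,0,0,0,-0.1,0.4],[0,0,0,0,0,0,0.4]]}}

```text
time: 47.55
tool_pos: [0.5268, 0.0622, 0.1784]
eef_rot: [0.375, 0.927, -0.0, 0.0]
wrist_force: [1.7, -0.3, 1.5]
grip_width: 0.0512
```

```bash
python3 - <<'E'
from h import *
plan([(.43,.2,.24,136)],0.4)
E
```

```text
5 rows; at [0.5268 0.0622 0.1784] 136.01 w 0.0512 t 47.5
[[0.0,0.0,0.0,0.132,0.025,-0.049,0.4],[0.0,0.0,0.0,0.132,0.025,-0.049,0.4],[0.0,0.0,0.0,0.132,0.025,-0.049,0.4],[0.0,0.0,0.0,0.132,0.025,-0.049,0.4],[0.0,0.0,0.0,0.132,0.025,-0.049,0.4]]
```

{"api": "step_arm", "payload": {"motion": [[0,0,0,0.13,0.025,-0.05,0.4],[0,0,0,0.13,0.025,-0.05,0.4],[0,0,0,0.13,0.025,-0.05,0.4],[0,0,0,0.12,0.04,-0.05,0.4],[0,0,0,0.1,0.08,-0.05,0.4],[0,0,0,0.06,0.1,0,0.4],[0,0,0,0,0.08,0,0.4],[0,0,0,0,0,0,0.4],[0,0,0,0,0,0,0.4]]}}

```text
time: 48.3
tool_pos: [0.4682, 0.2505, 0.2455]
eef_rot: [0.375, 0.927, 0.002, 0.003]
wrist_force: [-0.3, -0.2, -1.0]
grip_width: 0.0511
```

```bash
python3 - <<'E'
from h import *
s=snap('side','s18.png');t=snap('top','t18.png')
b=cv2.imread('pics/t18.png')
cv2.imwrite('pics/t18z.png',cv2.resize(b[90:340,280:520],(720,600),interpolation=cv2.INTER_CUBIC))
st=bot.get_state();print(st['tool_pos'],st['wrist_force'])
E
```

```text
[0.46826702 0.24965653 0.24541612] [ 0.58354798  0.17921667 -0.3391476 ]
```

View pics/t18z.png

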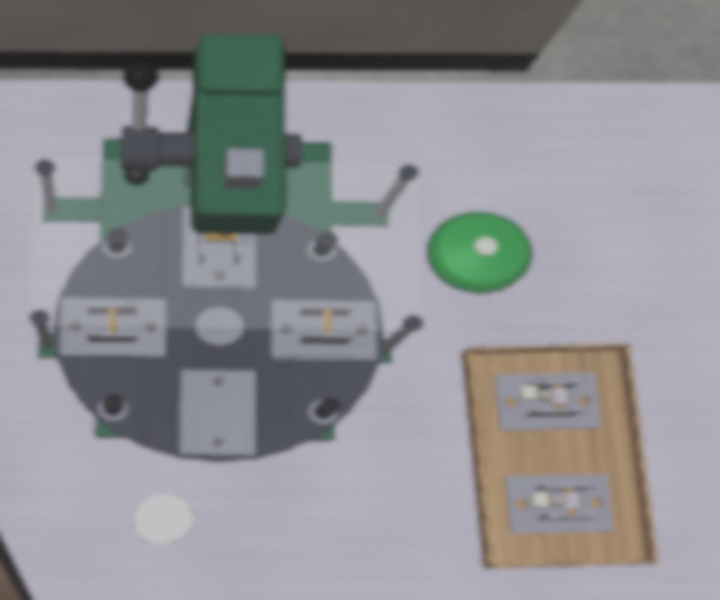

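View pics/s18.png

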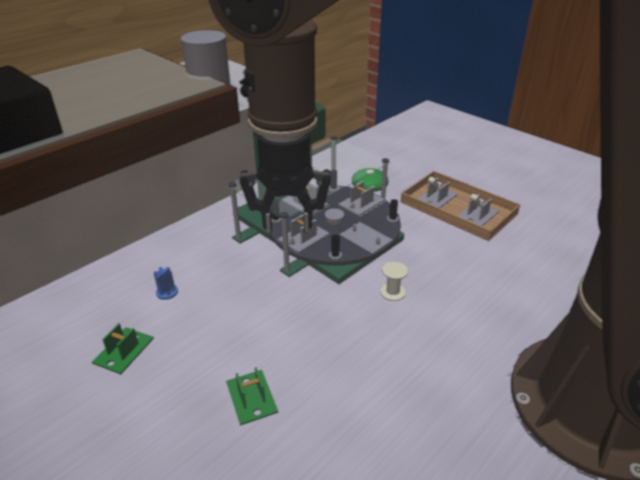

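```bash
python3 - <<'E'
import cv2
b=cv2.imread('pics/s18.png')
cv2.imwrite('pics/s18z.png',cv2.resize(b[150:290,240:530],None,fx=2.7,fy=2.7,interpolation=cv2.INTER_CUBIC))
E
```

```text
(no output)
```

View pics/s18z.png

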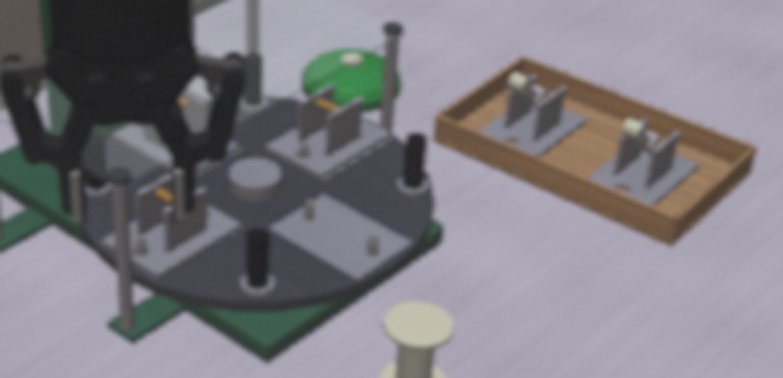

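The left and right nest brackets lie flat, the back one is half hidden by the gripper here but was seen flush earlier; the tray and the front nest look right. Handing in.

```bash
python3 - <<'E'
from h import *
print(bot.close_job())
E
```

```text
the job is handed in; nothing more can be done
None
```

The changeover is done and handed in at about 48 s. Both finished brackets stand in the tray and all three bare brackets are in the dial. I turned the dial three quarter-turns by the front-right post, and it ended with an empty nest at the front and the loaded nests under the guard.

**Last checks:**
- **Dial:** the front pins are in the same place in the last pictures as at the start, so it is clicked in.
- **Bare brackets:** all three lay flat when I released them in the front nest. The left and right ones still look flush. The back one was half hidden by the gripper in the last side view, and I saw it flush before the final turn.
- **Finished brackets:** both are upright on the tray floor.
- **Loose parts:** the bumper cap, bobbin, star post and green look-alikes appear where they were. I checked this by eye and did not measure it.

**Disagreements and close calls:**
- The side camera's single-view positions were about 5 mm off along its line of sight compared with the top camera and arm readings. For placing I used the top camera and the arm.
- When I set the first finished bracket down, the wrist force peaked at about 86 N against the 120 N limit. The other placings read 66 N or less.

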